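# Put the sanding blocks away under the sliding cover

### The arm

A 7-joint arm with a two-finger parallel gripper is mounted at the origin on the work surface. World frame = base frame: x ahead of the robot, y to its left, z up, the work surface at z = 0. Lengths are in m, angles in rad, forces in N, time in s.
With the tool pointing down it reaches from about 0.4 to 0.875 m from the base axis. Payload 19.3 kg.
Tool frame: the origin (TCP) lies at the very end of the fingers, on their centre line; the grasp point (between the pads) lies bot.grasp_offset behind it (bot.grasp_offset is the distance from the TCP to the grasp point, in m); z points along the fingers, y is the direction in which the jaws open and shut (so a half turn about z gives the same grasp; the last joint's range is limited). The gripper opens to 85 mm and grips with 20 to 120 N. Pads are 22 mm wide; open, the fingers measure 114 mm over their backs; the gripper's body (76 mm by 85 mm) begins 54 mm behind the grasp point. The pads swing forward as they close: fully open they stand 13 mm farther back than shut.
Start: joints at [-1.33, 0.521, -0.036, 1.599, 0.021, 1.021, -0.113], TCP at [0.191, 0.595, 0.231] pointing down, gripper open.
Joint ranges: [-2.91, 2.91], [-0.3, 2.13], [-1.5, 1.42], [0.17, 2.43], [-1.26, 4.41], [0.16, 1.93], [-2.52, 2.52]. Speed limits (rad/s): [1.89, 1.89, 2.39, 2.39, 3.01, 3.01, 3.01].

### API

Orientations are given as [roll, pitch, yaw] about the fixed x, y, z axes, in that order (R = Rz(yaw) Ry(pitch) Rx(roll)).
In Python, from workcell import bot gives the robot as it stands. The module is installed in compiled form; this text tells all that it offers.
- The arm moves only by the shell command python3 -m handwheel 'ROWS' [OPENING] [FORCE]. ROWS is JSON, a list of rows, each a list of 6 numbers: the shift along the tool's x, y, z as a fraction of full scale, then the turn, a rotation vector about the tool's x, y, z as a fraction of full scale. In form: [[x, y, z, rx, ry, rz], ...]. A call has 1 to 8 rows; each row shifts and turns the commanded pose from where the row before left it, along the tool's axes as they then stand; what a row does not reach is not made up. Full scale, the value 1, is 0.025 m for a shift and 360 degrees for a turn. A row lasts 1/8 s, in which the tool goes at most 62.5 mm and 10.7 degrees, less where a joint would pass 70% of its speed; a pose out of reach is approached as far as the arm can. A call with a number of a shift or a turn outside -1 to 1 is refused whole. A call with a gripper value outside its range is refused whole. OPENING is the closure, from -1 (fully open) to 1 (shut), set as the call begins (- or left out, the last holds). The fingers move at their own pace and stop on an object; FORCE is the grip in N (left out, the last holds). Time passes only in rows, so rows that do not move let the fingers close. It gives the time, the measured TCP pose, the force and the opening at its end, in the units of the state.
- bot.observe(): the state, without advancing time (a new reading comes with each control period).
- bot.grab_frame(name): name is "side" or "top" or "wrist"; returns a dict with "pixels" (400x640x3 uint8, blue, green, red), "vertical_fov" (degrees; the focal length in pixels is half the picture's height over the tangent of half this angle, whatever the lens; pixels are square), "cx", "cy" (the principal point, pixels), "R" (3x3) and "t" (3): a world point X has camera coordinates R X + t. Camera axes: x right, y down, z forward; pixel columns grow to the right and rows downward; lengths in m; the calibration is good to about 2 mm. A picture is of the moment at which its call begins. There is no depth.
- bot.job_done(): hands the job in, once; it reports no verdict.
Trained networks look in a picture, given as the dict that the camera call returned (one of the last four; its "shot" number tells which), for a name from the list of things; names that differ only in an ending like _2 or _b are one class to them, and where a whole thing is asked for, a point or a joint stands for the part that bears it (a point fixed in the world has none). Each returns a list of dicts, best first, with "score" (0 to 1); they miss things now and then, are a little off and sometimes report something else, mostly with a low value. They report only what shows in the picture. A call takes as long as a camera call. They do not tell look-alikes from the thing itself.
- bot.trace(picture, thing): "region" (400x640 bool, what is visible of it) and "point" ([column, row] in pixels, amid what is visible of it).
The state is a dict: "clock": time; "qpos": joint angles; "qd": joint speeds; "joint_efforts": joint torques, N m; "position": TCP position; "tool_rot": TCP orientation; "force": force on the tool from outside, world axes, zero at the start; "moment": the same for the moment, N m; "grip_width": finger opening in m.
Only numpy, scipy, OpenCV 4.12 (cv2) and the standard library are available. Lean on these libraries where they do the work, as an engineer would, in place of code of your own. Each camera call takes 0.05 s, during which the arm holds its last target.

### The job

Put the sanding blocks on the bench away: slide the case's flush, handleless cover fully open by pressing on it and dragging, lay every block in a pocket of its own with its grit face flat on the pocket floor and its grip bar up, and then slide the cover fully shut over them. There are three or four blocks, some standing on end; leave the paint pots, tape, screwdriver, cans and glue bottle where they are.

Things in the scene. Friction and masses are not known exactly. Their poses are not given: they have to be found in the camera images.
- case: plywood storage case fixed to the bench, 96 mm deep (x), 440 mm long (y), 38 mm high. Origin: centre of its underside; x away from the robot, y along it. Its -y half is the pocket compartment: 72 mm wide inside, floor 6 mm above the bench, walls up to 38 mm, low ribs parting four pockets in a row. Its +y half is a closed deck 32 mm high, over which the open cover parks
- cover (a joint): grey flush cover of the case: a flat plate 71 mm (x) by 210 mm (y), 5 mm thick, no handle, top level with the case's walls. Slides along the case's y: 0 = fully shut over the pockets, 0.21 m (case +y) = fully open over the deck, a stop at each end. Stays where left (1.2 N friction); moved by pressing shut fingertips on its top (5 to 15 N) and dragging
- cover_top (a point): the centre of the cover's top face, 38 mm above the bench (underside at 33 mm); moves with the cover; its y is the opening direction
- pocket0 (a point): pocket 0 of the case: the centre of its floor, 6 mm above the bench; 38 mm (x) by 46 mm (y) between 6 mm high ribs, for one block with its grip bar along the case's y. Row order from the case's -y end
- pocket1 (a point): pocket 1 of the case: the centre of its floor, 6 mm above the bench; 38 mm (x) by 46 mm (y) between 6 mm high ribs, for one block with its grip bar along the case's y. Row order from the case's -y end
- pocket2 (a point): pocket 2 of the case: the centre of its floor, 6 mm above the bench; 38 mm (x) by 46 mm (y) between 6 mm high ribs, for one block with its grip bar along the case's y. Row order from the case's -y end
- pocket3 (a point): pocket 3 of the case: the centre of its floor, 6 mm above the bench; 38 mm (x) by 46 mm (y) between 6 mm high ribs, for one block with its grip bar along the case's y. Row order from the case's -y end
- block0: white plastic sanding block, 50 g: base plate 40 x 32 mm (x, y), 6 mm thick, dark grit underneath; along the middle of its top a grip bar 14 mm wide (y), 40 mm long, straight-sided to 17 mm, round-topped to 24 mm above the grit. Origin: middle of the grit face; z from grit to bar (up when grit-down). May be absent. Starts standing on end (40 mm tall), z level; a push near its top towards -z tips it on to its grit
- block1: white plastic sanding block, 50 g: base plate 40 x 32 mm (x, y), 6 mm thick, dark grit underneath; along the middle of its top a grip bar 14 mm wide (y), 40 mm long, straight-sided to 17 mm, round-topped to 24 mm above the grit. Origin: middle of the grit face; z from grit to bar (up when grit-down). May be absent. Starts standing on end (40 mm tall), z level; a push near its top towards -z tips it on to its grit
- block2: white plastic sanding block, 50 g: base plate 40 x 32 mm (x, y), 6 mm thick, dark grit underneath; along the middle of its top a grip bar 14 mm wide (y), 40 mm long, straight-sided to 17 mm, round-topped to 24 mm above the grit. Origin: middle of the grit face; z from grit to bar (up when grit-down). May be absent. Starts standing on end (40 mm tall), z level; a push near its top towards -z tips it on to its grit
- block3: white plastic sanding block, 50 g: base plate 40 x 32 mm (x, y), 6 mm thick, dark grit underneath; along the middle of its top a grip bar 14 mm wide (y), 40 mm long, straight-sided to 17 mm, round-topped to 24 mm above the grit. Origin: middle of the grit face; z from grit to bar (up when grit-down). May be absent. Starts lying grit-down
- block4: white plastic sanding block, 50 g: base plate 40 x 32 mm (x, y), 6 mm thick, dark grit underneath; along the middle of its top a grip bar 14 mm wide (y), 40 mm long, straight-sided to 17 mm, round-topped to 24 mm above the grit. Origin: middle of the grit face; z from grit to bar (up when grit-down). May be absent. Starts lying grit-down
- pot_a: bystander: a small glass paint pot with a white cap, 34 mm wide, 36 mm high, among the blocks; origin at the centre of its underside
- pot_b: bystander: another such paint pot, left of the blocks; origin at the centre of its underside
- tape: bystander: a roll of paper tape lying flat, 90 mm wide, 20 mm high; origin at the centre of its underside
- driver: bystander: a screwdriver lying on the bench at the right; origin at its underside
- can_a: bystander: a spray can, 66 mm wide, 190 mm high, beyond the case at the left; origin at the centre of its underside
- can_b: bystander: a spray can, 66 mm wide, 190 mm high, beyond the case at the right; origin at the centre of its underside
- glue: bystander: a white glue bottle, 40 mm wide, 110 mm high, at the right; origin at the centre of its underside
Not all that is in view belongs to the job. Leave any purple look-alike of the block0 alone. What is shaped like the block3 but brown is not meant.

How it is judged:
By the outcome, as a careful person would: the job done as asked, in the order asked, and still so for the second after the job is handed in, with the robot touching nothing.
Of block0, block1, block2, block3, block4 only 3 to 4 are there at a start; the rules pass over those that are not, and their reading is None.
At some moment in a run one of block3, block4 may be knocked a few centimetres aside while the robot is not near it.
Once in a run the grip may slacken for a moment while it holds something.
It also fails if it takes over 208 s, if anything falls off the work surface, if the arm or the gripper's body presses on something with over 40 N, if the wrist force passes 120 N, or if a joint passes its speed limit or range.

## Working session

There is one attempt and no reset: what is moved stays moved. The work goes in short steps, Python scripts to look and compute and a shell command to move; the robot and the scene stay as the last step left them, time stands still between calls to the robot, and variables do not carry over. Pictures are saved under pics/ and viewed, and the job is handed in when it is done.

```bash
mkdir -p pics; ls; python3 - <<'E'
from workcell import bot
import cv2
s=bot.observe();print({k:s[k] for k in s if k not in('qd','joint_efforts')}, bot.grasp_offset)
for n in ('top','side','wrist'):
    p=bot.grab_frame(n);cv2.imwrite(f'pics/{n}0.png',p['pixels']);print(n,p['vertical_fov'],p['cx'],p['cy'],p['R'],p['t'],p.keys())
E
```

```text
pics
{'clock': 0.0, 'qpos': array([-1.33019728,  0.52199968, -0.03630605,  1.59999877,  0.02119067,
        1.02111616, -0.11280821]), 'position': array([0.19107839, 0.59471819, 0.23073821]), 'tool_rot': array([-3.14045851e+00,  8.46146066e-05,  2.83075192e+00]), 'force': array([-0.02037461, -0.31592203, -0.25036175]), 'moment': array([-0.01757276,  0.00027956, -0.00071438]), 'grip_width': 0.0854015814619886} 0.0187
top 47.202404681671 320.777052033411 198.20623957176988 [[ 1.42416530e-01 -9.89806625e-01  6.14040058e-04]
 [-9.68353102e-01 -1.39458136e-01 -2.06987194e-01]
 [ 2.04962929e-01  2.88837902e-02 -9.78343459e-01]] [-0.05590525  0.54350752  0.97130661] dict_keys(['pixels', 'vertical_fov', 'cx', 'cy', 'R', 't', 'shot'])
side 49.803428224624724 327.39414453330136 204.68854496117802 [[ 0.86056393 -0.50908736 -0.0161175 ]
 [-0.36193991 -0.58894815 -0.72259226]
 [ 0.35837022  0.62767041 -0.69108657]] [-0.485505    0.23686158  1.03830662] dict_keys(['pixels', 'vertical_fov', 'cx', 'cy', 'R', 't', 'shot'])
wrist 71.47718650793148 322.42533627598465 201.16031412505046 [[ 3.05130630e-01  9.52310502e-01 -8.14806760e-05]
 [ 9.12857540e-01 -2.92465098e-01  2.84877656e-01]
 [ 2.71268153e-01 -8.69992789e-02 -9.58563881e-01]] [-0.62500679 -0.03719769  0.37910894] dict_keys(['pixels', 'vertical_fov', 'cx', 'cy', 'R', 't', 'shot'])
```

View pics/top0.png

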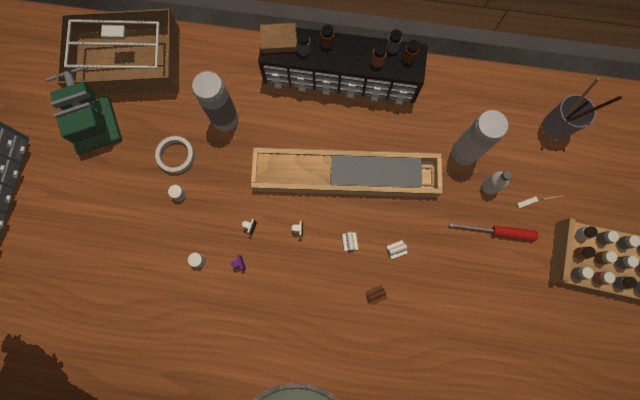

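View pics/side0.png

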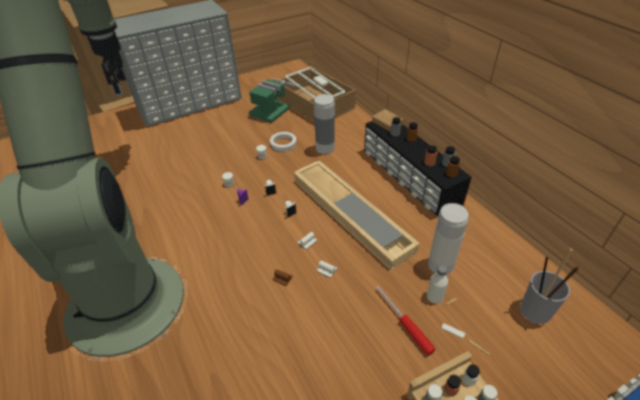

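View pics/wrist0.png

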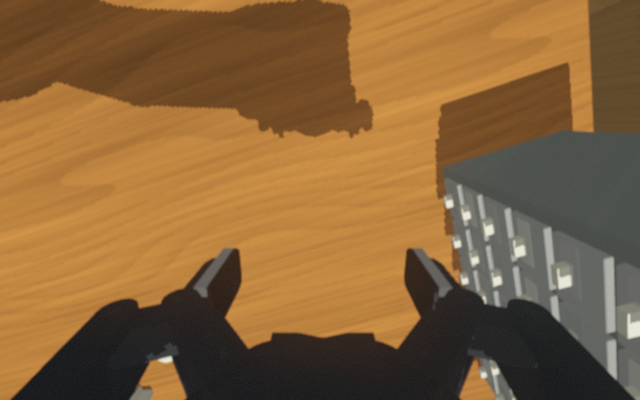

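```bash
cat > h.py <<'E'
import numpy as np, cv2
from workcell import bot
def K(p):
    f=p['pixels'].shape[0]/2/np.tan(np.radians(p['vertical_fov'])/2)
    return f
def ray(p,uv,z):
    f=K(p);R=np.array(p['R']);t=np.array(p['t'])
    d=R.T@np.array([(uv[0]-p['cx'])/f,(uv[1]-p['cy'])/f,1.0]);c=-R.T@t
    return c+d*(z-c[2])/d[2]
def proj(p,X):
    c=np.array(p['R'])@np.array(X)+p['t'];f=K(p)
    return np.array([f*c[0]/c[2]+p['cx'],f*c[1]/c[2]+p['cy']])
def crop(p,x0,y0,x1,y1,name,s=6):
    cv2.imwrite('pics/'+name,cv2.resize(p['pixels'][y0:y1,x0:x1],None,fx=s,fy=s,interpolation=cv2.INTER_CUBIC))
E
python3 - <<'E'
from h import *
p=bot.grab_frame('top')
crop(p,225,210,415,310,'c1.png',4)
crop(p,245,140,450,205,'c2.png',3.9)
q=bot.grab_frame('side')
crop(q,220,165,345,290,'c3.png',4.7)
for n in ['block0','block3','case','cover','pot_a','tape','can_a','driver','glue']:
    for pic,nm in((p,'top'),):
        for r in bot.trace(pic,n):
            print(nm,n,r['score'],r['point'],r['region'].sum(),np.round(ray(pic,r['point'],0.02),3))
        if n in('case','cover'):
            r=bot.trace(pic,n)[0]; c=np.argwhere(r['region'])[:,::-1].astype(np.float32)
            b=cv2.boxPoints(cv2.minAreaRect(c));print(b,[np.round(ray(pic,x,.038),3) for x in b])
E
```

```text
top block0 0.77 [346.3, 242.6] 227 [ 0.459 -0.049  0.02 ]
top block0 0.69 [376.3, 292.2] 262 [ 0.359 -0.13   0.02 ]
top block0 0.68 [240.0, 262.8] 121 [0.38  0.183 0.02 ]
top block0 0.64 [247.4, 227.9] 130 [0.461 0.18  0.02 ]
top block0 0.57 [394.6, 250.0] 276 [ 0.458 -0.16   0.02 ]
top block0 0.56 [298.6, 229.6] 144 [0.474 0.063 0.02 ]
top block0 0.49 [497.4, 182.9] 473 [ 0.649 -0.382  0.02 ]
top block3 0.77 [346.3, 242.6] 227 [ 0.459 -0.049  0.02 ]
top block3 0.69 [376.3, 292.2] 262 [ 0.359 -0.13   0.02 ]
top block3 0.68 [240.0, 262.8] 121 [0.38  0.183 0.02 ]
top block3 0.64 [247.4, 227.9] 130 [0.461 0.18  0.02 ]
top block3 0.57 [394.6, 250.0] 276 [ 0.458 -0.16   0.02 ]
top block3 0.56 [298.6, 229.6] 144 [0.474 0.063 0.02 ]
top block3 0.49 [497.4, 182.9] 473 [ 0.649 -0.382  0.02 ]
top case 0.65 [347.4, 169.3] 8130 [ 0.632 -0.029  0.02 ]
[[250.52737 190.76888]
 [251.91733 147.33336]
 [442.23447 153.42351]
 [440.8445  196.85902]] [array([0.544, 0.185, 0.038]), array([0.647, 0.2  , 0.038]), array([ 0.696, -0.243,  0.038]), array([ 0.592, -0.249,  0.038])]
top cover 0.89 [376.7, 171.4] 2731 [ 0.636 -0.098  0.02 ]
[[329.8297  186.32162]
 [330.55457 155.15244]
 [420.69183 157.24866]
 [419.96698 188.41785]] [array([0.581, 0.006, 0.038]), array([0.655, 0.015, 0.038]), array([ 0.68 , -0.194,  0.038]), array([ 0.605, -0.2  ,  0.038])]
top pot_a 0.61 [176.1, 191.8] 191 [0.521 0.36  0.02 ]
top pot_a 0.57 [195.2, 262.3] 228 [0.367 0.283 0.02 ]
top tape 0.66 [164.3, 144.8] 620 [0.629 0.411 0.02 ]
top tape 0.66 [347.9, 243.2] 281 [ 0.459 -0.053  0.02 ]
top can_a 0.96 [479.4, 139.0] 1791 [ 0.751 -0.332  0.02 ]
top can_a 0.63 [213.0, 103.6] 1758 [0.749 0.316 0.02 ]
top can_a 0.59 [348.5, 173.4] 8359 [ 0.622 -0.033  0.02 ]
top can_a 0.23 [299.7, 228.5] 79 [0.476 0.061 0.02 ]
top driver 0.73 [513.6, 235.8] 465 [ 0.53  -0.426  0.02 ]
top glue 0.91 [496.0, 184.1] 453 [ 0.646 -0.379  0.02 ]
```

View pics/c1.png

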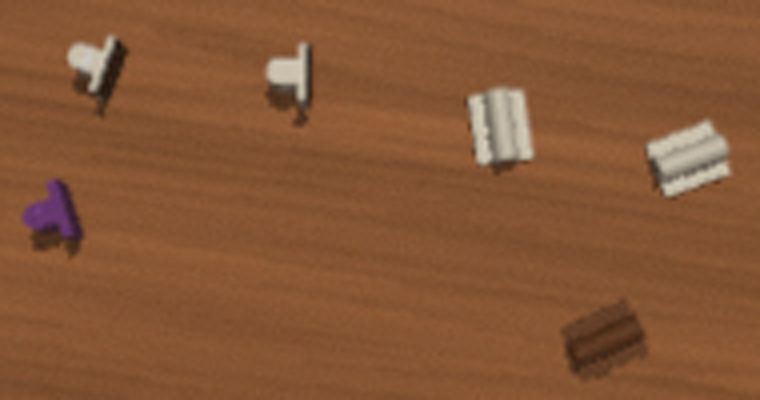

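View pics/c2.png

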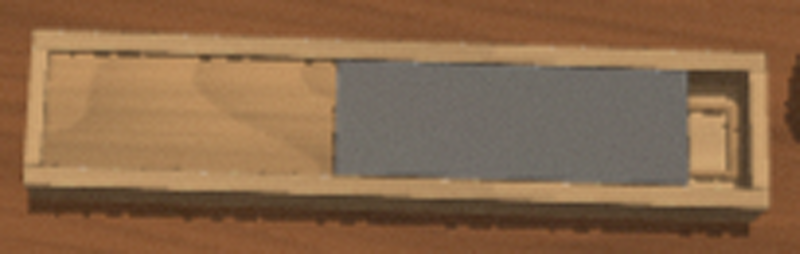

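View pics/c3.png

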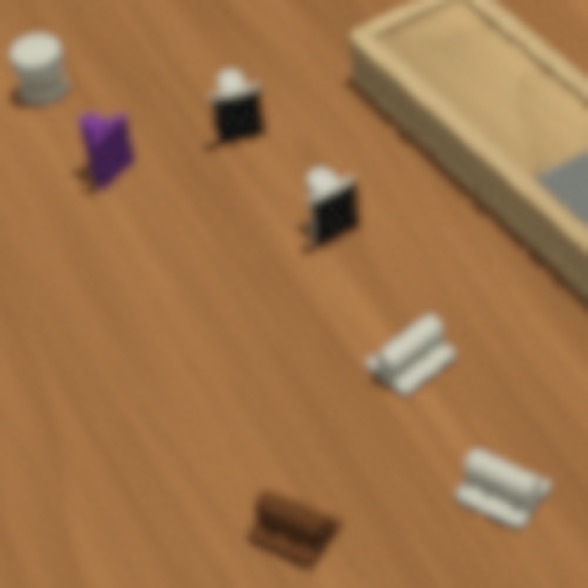

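```bash
cat >> h.py <<'E'
from scipy.spatial.transform import Rotation as Ro
from scipy.optimize import least_squares
def plan(xyz,yaw):
    s=bot.observe();R=Ro.from_euler('xyz',s['tool_rot']).as_matrix()
    Rt=Ro.from_euler('xyz',[np.pi,0,yaw]).as_matrix()
    rv=Ro.from_matrix(R.T@Rt).as_rotvec()
    print('t',round(s['clock'],2),'pos',np.round(s['position'],4),'rpy',np.round(s['tool_rot'],3),'F',np.round(s['force'],1),'grip',round(s['grip_width'],4))
    d=np.array(xyz)-s['position']
    print(' shift units in current tool',np.round(R.T@d/.025,2),'| after turn',np.round(Rt.T@d/.025,2),'| turn units',np.round(rv/2/np.pi,4))
def casefit(p,uv,loc,x0=(.63,-.03,.12)):
    def f(v):
        c,s=np.cos(v[2]),np.sin(v[2])
        return np.concatenate([proj(p,[v[0]+c*l[0]-s*l[1],v[1]+s*l[0]+c*l[1],l[2]])-u for u,l in zip(uv,loc)])
    r=least_squares(f,x0);return r.x,np.round(r.fun,1)
def cw(v,l):
    c,s=np.cos(v[2]),np.sin(v[2]);return np.array([v[0]+c*l[0]-s*l[1],v[1]+s*l[0]+c*l[1],l[2]])
E
python3 - <<'E'
from h import *
p=bot.grab_frame('top')
o=np.array([245,140]);k=3.9
uv=[np.array(a)/k+o for a in [(35,32),(766,54),(768,206),(27,186)]]
v,r=casefit(p,uv,[(.048,.22,.038),(.048,-.22,.038),(-.048,-.22,.038),(-.048,.22,.038)])
print(v,r)
cov=[np.array(a)/k+o for a in [(337,60),(689,71),(689,184),(336,176)]]
for u in cov:
    w=ray(p,u,.038);c,s=np.cos(v[2]),np.sin(v[2]);d=w[:2]-v[:2];print(np.round(w,3),'case',np.round([c*d[0]+s*d[1],-s*d[0]+c*d[1]],4))
plan(cw(v,(0,-.06,.10)),v[2]+np.pi/2)
E
```

```text
[ 0.62378498 -0.02859486  0.113537  ] [-0.3 -0.2  0.3 -0.6  0.8  0.5 -0.8  0.2]
[0.655 0.013 0.038] case [0.0353 0.0375]
[ 0.678 -0.197  0.038] case [ 0.0346 -0.173 ]
[ 0.609 -0.203  0.038] case [-0.0349 -0.1719]
[0.584 0.003 0.038] case [-0.0362  0.0363]
t 0.85 pos [0.1912 0.5951 0.2313] rpy [3.142 0.    2.831] F [ 0.3 -0.5  0.5] grip 0.0855
 shift units in current tool [-25.09 -20.65   5.25] | after turn [-29.15  14.37   5.25] | turn units [ 0.     -0.      0.1825]
```

```bash
python3 -m handwheel '[[0,0,0,0,0,0.026],[0,0,0,0,0,0.026],[0,0,0,0,0,0.026],[0,0,0,0,0,0.026],[0,0,0,0,0,0.026],[0,0,0,0,0,0.026],[0,0,0,0,0,0.026],[0,0,0,0,0,0]]' 1 40
python3 -m handwheel '[[-1,0.5,0,0,0,0],[-1,0.5,0,0,0,0],[-1,0.5,0,0,0,0],[-1,0.5,0,0,0,0],[-1,0.5,0,0,0,0],[-1,0.5,0,0,0,0],[-1,0.5,0,0,0,0],[-1,0.5,0,0,0,0]]'
python3 -m handwheel '[[-1,0.5,0,0,0,0],[-1,0.5,0,0,0,0],[-1,0.5,0,0,0,0],[-1,0.5,0,0,0,0],[-1,0.5,0,0,0,0],[-1,0.5,0,0,0,0],[-1,0.5,0,0,0,0],[-1,0.5,0,0,0,0]]'
python3 -m handwheel '[[-1,0.5,0,0,0,0],[-1,0.5,0,0,0,0],[-1,0.5,0,0,0,0],[-1,0.5,0,0,0,0],[-1,0.5,0,0,0,0],[-1,0.5,0,0,0,0],[-1,0.5,0,0,0,0],[-1,0.5,0,0,0,0]]'
python3 -m handwheel '[[0,0,0,0,0,0]]'
python3 - <<'E'
from h import *
v=[0.62378,-0.0286,0.1135]
plan(cw(v,(0,-.068,.06)),v[2]+np.pi/2)
print(np.round(bot.observe()['qpos'],2))
E
```

```text
clock: 1.85
position: [0.191, 0.5951, 0.2313]
tool_rot: [3.141, 0.0, 1.688]
force: [0.1, 1.1, 0.0]
grip_width: -0.0001
clock: 2.85
position: [0.3142, 0.4073, 0.2314]
tool_rot: [3.141, -0.0, 1.692]
force: [-0.2, 0.9, 0.3]
grip_width: 0.0001
clock: 3.85
position: [0.4368, 0.2202, 0.2315]
tool_rot: [3.141, -0.0, 1.692]
force: [0.2, 0.5, -0.0]
grip_width: -0.0
clock: 4.85
position: [0.5593, 0.0332, 0.2314]
tool_rot: [3.142, -0.0, 1.692]
force: [-0.5, 1.1, -0.0]
grip_width: -0.0003
clock: 4.97
position: [0.5594, 0.032, 0.2313]
tool_rot: [3.141, 0.001, 1.689]
force: [-0.2, 0.0, 0.6]
grip_width: -0.0001
t 4.97 pos [0.5594 0.032  0.2313] rpy [3.141e+00 1.000e-03 1.689e+00] F [-0.2  0.   0.6] grip -0.0001
 shift units in current tool [-5.42  2.26  6.86] | after turn [-5.42  2.28  6.85] | turn units [0.     0.0001 0.0007]
[-0.46  0.45  0.41  1.79 -0.21  0.95  0.15]
```

```bash

python3 -m handwheel '[[-0.9,0.38,0,0,0,0],[-0.9,0.38,0,0,0,0],[-0.9,0.38,0,0,0,0],[-0.9,0.38,0,0,0,0],[-0.9,0.38,0,0,0,0],[-0.9,0.38,0,0,0,0],[0,0,0,0,0,0]]'
python3 - <<'E'
from h import *
p=bot.grab_frame('wrist');cv2.imwrite('pics/w1.png',p['pixels'])
v=[0.62378,-0.0286,0.1135]
for l in [(.0355,.037,.038),(.0355,-.173,.038),(-.0355,-.173,.038),(-.0355,.037,.038),(.048,-.22,.038),(-.048,-.22,.038)]: print(l,np.round(proj(p,cw(v,l)),1))
plan(cw(v,(0,-.068,.045)),v[2]+np.pi/2)
E
```

```text
clock: 5.85
position: [0.6312, -0.0945, 0.2311]
tool_rot: [-3.141, 0.0, 1.689]
force: [0.3, 0.6, 0.7]
grip_width: 0.0003
(0.0355, 0.037, 0.038) [354.5  90.7]
(0.0355, -0.173, 0.038) [348.6 258.2]
(-0.0355, -0.173, 0.038) [295.8 258. ]
(-0.0355, 0.037, 0.038) [291.6  90.4]
(0.048, -0.22, 0.038) [356.5 288.7]
(-0.048, -0.22, 0.038) [287.5 288.4]
t 5.9 pos [ 0.6309 -0.0933  0.231 ] rpy [-3.141 -0.     1.689] F [-0.  -0.2 -0.3] grip 0.0002
 shift units in current tool [-0.12  0.01  7.44] | after turn [-0.12  0.01  7.44] | turn units [-0.0001 -0.      0.0008]
```

View pics/w1.png

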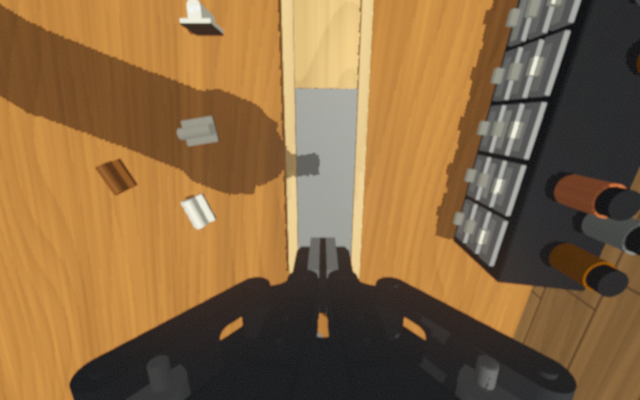

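```bash

python3 -m handwheel '[[0,0,1,0,0,0],[0,0,1,0,0,0],[0,0,1,0,0,0],[0,0,1,0,0,0],[0,0,1,0,0,0],[0,0,1,0,0,0],[0,0,1,0,0,0],[0,0,0.4,0,0,0]]'
python3 -m handwheel '[[0,0,0.12,0,0,0],[0,0,0.12,0,0,0]]'
python3 -m handwheel '[[0,0,0.04,0,0,0],[0,0,0,0,0,0]]'
```

```text
clock: 6.9
position: [0.6303, -0.092, 0.0452]
tool_rot: [-3.14, -0.001, 1.69]
force: [-0.1, -0.3, 0.7]
grip_width: -0.0001
clock: 7.15
position: [0.6316, -0.0933, 0.0411]
tool_rot: [3.14, 0.0, 1.688]
force: [0.2, -0.4, -0.1]
grip_width: -0.0004
clock: 7.4
position: [0.6313, -0.0935, 0.0397]
tool_rot: [3.141, 0.0, 1.687]
force: [0.1, 0.7, -0.2]
grip_width: -0.0
```

```bash

python3 -m handwheel '[[0,0,0.06,0,0,0],[0,0,0,0,0,0]]'
python3 -m handwheel '[[0,0,0.06,0,0,0],[0,0,0,0,0,0]]'
python3 -m handwheel '[[0,0,0.04,0,0,0],[0,0,0,0,0,0]]'
```

```text
clock: 7.65
position: [0.6313, -0.0935, 0.0381]
tool_rot: [3.141, 0.0, 1.687]
force: [-0.7, 0.0, 3.4]
grip_width: 0.0001
clock: 7.9
position: [0.6315, -0.0941, 0.0379]
tool_rot: [3.14, 0.0, 1.687]
force: [-7.6, -0.2, 26.1]
grip_width: -0.0001
clock: 8.15
position: [0.6316, -0.0945, 0.0377]
tool_rot: [3.14, 0.001, 1.686]
force: [-12.5, -0.3, 41.0]
grip_width: -0.0
```

```bash

python3 -m handwheel '[[0,0,-0.08,0,0,0],[0,0,0,0,0,0]]'
```

```text
clock: 8.4
position: [0.6315, -0.0938, 0.038]
tool_rot: [3.141, 0.0, 1.687]
force: [-4.3, 0.0, 15.8]
grip_width: 0.0003
```

```bash

python3 -m handwheel '[[0.3,0,-0.01,0,0,0],[0.5,0,0,0,0,0],[0.5,0,0,0,0,0]]'
python3 -m handwheel '[[0.5,0,0,0,0,0],[0.5,0,0,0,0,0],[0.5,0,0,0,0,0]]'
```

```text
clock: 8.78
position: [0.6278, -0.0613, 0.0381]
tool_rot: [3.14, 0.001, 1.687]
force: [-0.1, -1.5, 9.1]
grip_width: -0.0002
clock: 9.15
position: [0.6237, -0.0239, 0.0381]
tool_rot: [3.14, 0.0, 1.687]
force: [1.6, -2.2, 8.1]
grip_width: -0.0003
```

```bash

python3 -m handwheel '[[0.5,0,0,0,0,0],[0.5,0,0,0,0,0],[0.5,0,0,0,0,0],[0.5,0,0,0,0,0],[0.5,0,0,0,0,0],[0.5,0,0,0,0,0]]'
python3 -m handwheel '[[0.4,0,0,0,0,0],[0.3,0,0,0,0,0],[0.3,0,0,0,0,0],[0.2,0,0,0,0,0],[0.15,0,0,0,0,0],[0,0,0,0,0,0]]'
```

```text
clock: 9.9
position: [0.6154, 0.0508, 0.0381]
tool_rot: [3.139, 0.0, 1.687]
force: [4.7, -1.6, 6.6]
grip_width: -0.0001
clock: 10.65
position: [0.6112, 0.0836, 0.0381]
tool_rot: [3.14, 0.001, 1.687]
force: [1.5, -2.8, 7.7]
grip_width: 0.0003
```

```bash

python3 -m handwheel '[[0,0,-1,0,0,0],[0,0,-1,0,0,0],[0,0,-1,0,0,0],[0,0,-1,0,0,0],[-0.6,-0.8,-1,0,0,0],[-0.6,-1,-0.5,0,0,0],[-0.6,-1,0,0,0,0],[0,-1,0,0,0,0]]'
python3 -m handwheel '[[0,-1,0,0,0,0],[0,-1,0,0,0,0],[0,0,0,0,0,0]]' -1
python3 - <<'E'
from h import *
p=bot.grab_frame('top');cv2.imwrite('pics/t2.png',p['pixels']);crop(p,245,140,450,205,'t2c.png',3.9)
p=bot.grab_frame('wrist');cv2.imwrite('pics/w2.png',p['pixels'])
plan((.47,.06,.1),1.687)
E
```

```text
clock: 11.65
position: [0.5205, 0.0271, 0.1751]
tool_rot: [3.141, 0.0, 1.686]
force: [1.7, -0.8, 0.0]
grip_width: 0.0002
clock: 12.02
position: [0.4704, 0.0224, 0.1751]
tool_rot: [-3.141, -0.0, 1.687]
force: [0.2, 0.8, -0.3]
grip_width: 0.0546
t 12.12 pos [0.4721 0.0227 0.1752] rpy [ 3.141 -0.     1.687] F [-0.4  0.1  1.1] grip 0.0688
 shift units in current tool [1.49 0.09 3.01] | after turn [1.49 0.09 3.01] | turn units [ 0.0001 -0.      0.0001]
```

View pics/t2c.png

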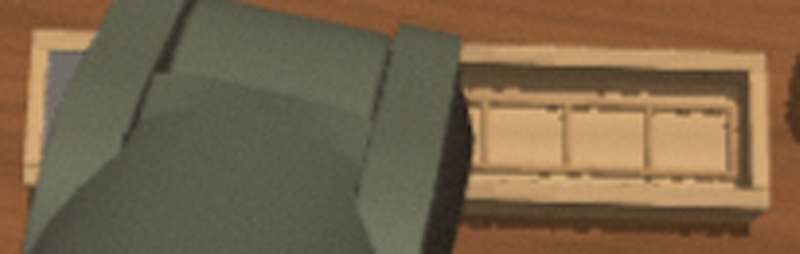

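View pics/w2.png

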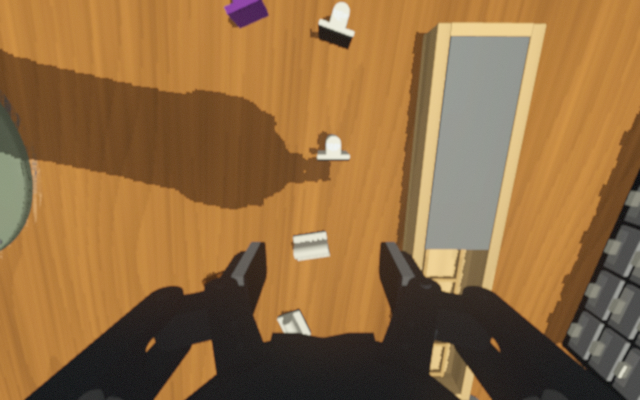

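```bash

python3 - <<'E'
from h import *
p=bot.grab_frame('wrist')
np.savez('w2.npz',**{k:p[k] for k in p})
crop(p,215,0,365,130,'a.png',4.6);crop(p,270,120,370,345,'b.png',2.6);crop(p,400,10,560,260,'c.png',2.4)
t=bot.grab_frame('top')
v=[0.62378,-0.0286,0.1135];c,s=np.cos(v[2]),np.sin(v[2])
for u in [(485,136),(566,138),(648,139),(730,142)]:
    w=ray(t,np.array(u)/3.9+[245,140],.012);d=w[:2]-v[:2];print(np.round(w,3),'case',np.round([c*d[0]+s*d[1],-s*d[0]+c*d[1]],4))
E
```

```text
[ 0.628 -0.083  0.012] case [-0.0022 -0.0541]
[ 0.634 -0.131  0.012] case [-0.002  -0.1033]
[ 0.64  -0.181  0.012] case [-0.0011 -0.1532]
[ 0.645 -0.23   0.012] case [-0.0015 -0.203 ]
```

View pics/a.png

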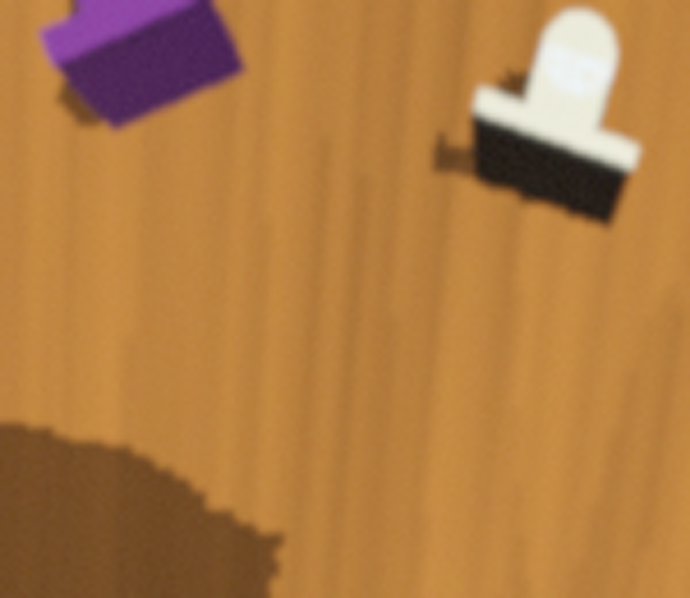

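View pics/b.png

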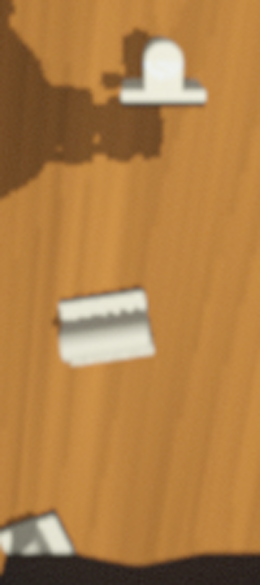

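View pics/c.png

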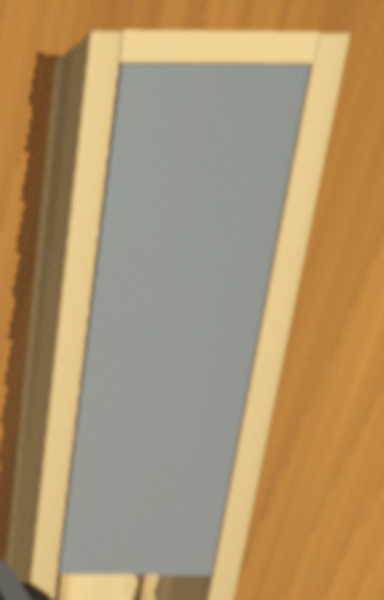

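```bash

python3 - <<'E'
from h import *
p={k:v for k,v in np.load('w2.npz').items()}
C=lambda u:np.array(u)/2.4+[400,10]
v,r=casefit(p,[C(u) for u in [(92,31),(349,33),(121,64),(312,65),(62,573),(212,576)]],[(-.048,.22,.038),(.048,.22,.038),(-.0355,.21,.038),(.0355,.21,.038),(-.0355,0,.038),(.0355,0,.038)])
print(v,r)
A=lambda u:np.array(u)/4.6+[215,0]
B=lambda u:np.array(u)/2.6+[270,120]
def stand(n,e1,e2,b):
    e1,e2,b=[ray(p,x,.04)[:2] for x in(e1,e2,b)]
    m=(e1+e2)/2;t=e2-e1;L=np.linalg.norm(t);t/=L;nn=np.array([t[1],-t[0]])
    if nn@(b-m)<0:nn=-nn
    print(n,'gritmid',np.round(m,4),'width',L,'z dir',np.round(nn,3),np.degrees(np.arctan2(nn[1],nn[0])),'bar h',np.round((b-m)@nn,4))
stand('A',B((121,103)),B((206,103)),B((163,38)))
stand('B',A((475,118)),A((636,168)),A((582,6)))
# C lying
q=[(60,302),(141,290),(154,353),(68,365)]
for u in q: print(np.round(ray(p,B(u),.006),4))
t=bot.grab_frame('top')
for u in [(470,95),(522,89),(533,158),(479,164),(648,150),(712,122),(731,172),(667,195)]:
    print('top',np.round(ray(t,np.array(u)/4+[225,210],.006),4))
E
```

```text
[ 0.62816274 -0.0257833   0.11324144] [-0.4  0.5  0.8  0.2  0.1 -0.5 -0.3 -0.5 -0.8  0.8  0.5 -0.3]
A gritmid [0.4785 0.0574] width 0.032702037187347835 z dir [-0.117  0.993] 96.71977372556911 bar h 0.0244
B gritmid [0.4666 0.1702] width 0.03220626770540064 z dir [0.148 0.989] 81.4698024719674 bar h 0.0231
[ 0.4442 -0.0452  0.006 ]
[ 0.4811 -0.0347  0.006 ]
[ 0.4912 -0.0663  0.006 ]
[ 0.4509 -0.0774  0.006 ]
top [ 0.4803 -0.0383  0.006 ]
top [ 0.4881 -0.0678  0.006 ]
top [ 0.4493 -0.0791  0.006 ]
top [ 0.4414 -0.0488  0.006 ]
top [ 0.4633 -0.1442  0.006 ]
top [ 0.4847 -0.179   0.006 ]
top [ 0.4575 -0.1929  0.006 ]
top [ 0.4392 -0.1579  0.006 ]
```

```bash

python3 -m handwheel '[[1,0.4,0,0,0,0],[1,0,0,0,0,0],[1,0,0,0,0,0],[0.3,0,0,0,0,0],[0,0,0,0,0,0],[0,0,1,0,0,0],[0,0,1,0,0,0],[0,0,1,0,0,0]]' 1
python3 -m handwheel '[[0,0,1,0,0,0],[0,0,1,0,0,0],[0,0,0.7,0,0,0],[0,0,0,0,0,0]]'
python3 - <<'E'
from h import *
plan((.4785+.048*-.117,.0574+.048*.993,.032),1.687)
p=bot.grab_frame('wrist');cv2.imwrite('pics/w3.png',p['pixels'])
E
```

```text
clock: 13.28
position: [0.4723, 0.1044, 0.0994]
tool_rot: [3.141, 0.0, 1.686]
force: [0.7, 0.0, 0.5]
grip_width: -0.0002
clock: 13.78
position: [0.4716, 0.1042, 0.0318]
tool_rot: [-3.14, 0.001, 1.686]
force: [-0.1, 1.3, 0.6]
grip_width: -0.0
t 13.78 pos [0.4716 0.1042 0.0318] rpy [-3.140e+00  1.000e-03  1.686e+00] F [-0.1  1.3  0.6] grip -0.0
 shift units in current tool [ 0.03  0.06 -0.01] | after turn [ 0.03  0.06 -0.01] | turn units [-0.0003  0.0001 -0.0002]
```

View pics/w3.png

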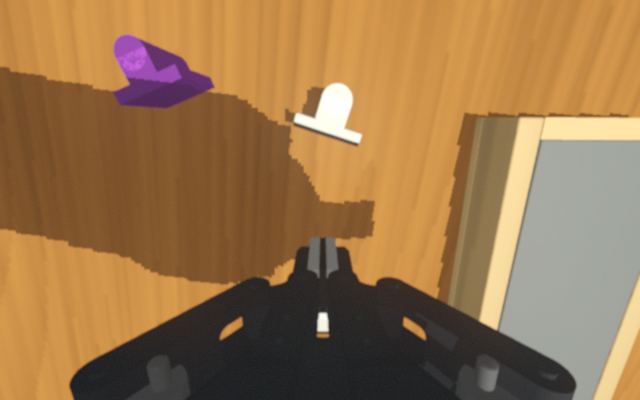

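```bash

python3 -m handwheel '[[-0.2,0,0,0,0,0],[-0.2,0,0,0,0,0],[-0.2,0,0,0,0,0],[-0.2,0,0,0,0,0],[-0.15,0,0,0,0,0],[-0.15,0,0,0,0,0],[-0.15,0,0,0,0,0],[-0.15,0,0,0,0,0]]'
python3 - <<'E'
from h import *
p=bot.grab_frame('side');crop(p,230,150,370,270,'s1.png',5)
E
```

```text
clock: 14.82
position: [0.476, 0.0706, 0.0325]
tool_rot: [-3.142, 0.0, 1.687]
force: [-0.1, 0.4, -0.1]
grip_width: -0.0001
```

View pics/s1.png

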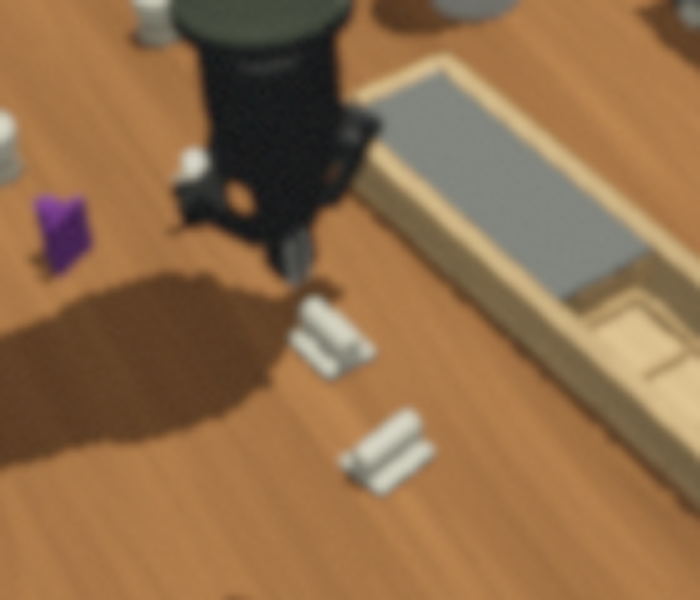

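```bash

python3 -m handwheel '[[0,0,-1,0,0,0],[0,0,-1,0,0,0],[0,0,-1,0,0,0],[1,0,-0.3,0,0,0],[0,0,0,0,0,0.021],[0,0,0,0,0,0.021],[0,0,0,0,0,0]]'
python3 - <<'E'
from h import *
plan((.4666+.048*.148,.1702+.048*.989,.032),1.422)
p=bot.grab_frame('wrist');cv2.imwrite('pics/w4.png',p['pixels'])
E
```

```text
clock: 15.75
position: [0.473, 0.0958, 0.115]
tool_rot: [-3.142, 0.0, 1.424]
force: [-0.9, -0.3, 0.3]
grip_width: -0.0003
t 15.75 pos [0.473  0.0958 0.115 ] rpy [-3.142  0.     1.424] F [-0.9 -0.3  0.3] grip -0.0003
 shift units in current tool [ 4.83 -0.68  3.32] | after turn [ 4.83 -0.69  3.32] | turn units [-0.      0.0001  0.0004]
```

View pics/w4.png

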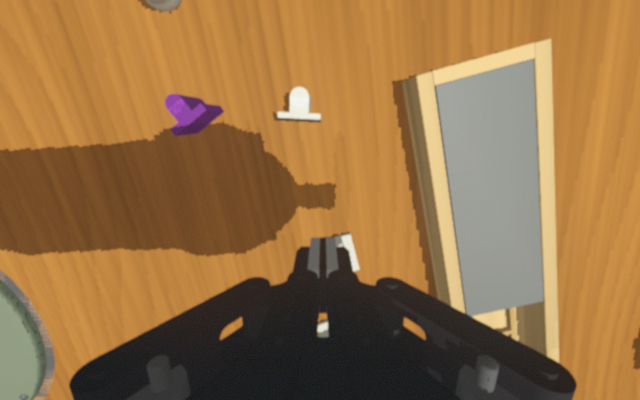

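```bash

python3 -m handwheel '[[1,-0.7,0,0,0,0],[1,0,0,0,0,0],[1,0,0,0,0,0],[1,0,0,0,0,0],[0.83,0,0,0,0,0],[0,0,1,0,0,0],[0,0,1,0,0,0],[0,0,1,0,0,0]]'
python3 -m handwheel '[[0,0,0.3,0,0,0],[-0.2,0,0,0,0,0],[-0.2,0,0,0,0,0],[-0.2,0,0,0,0,0],[-0.2,0,0,0,0,0],[-0.2,0,0,0,0,0],[-0.15,0,0,0,0,0]]'
python3 -m handwheel '[[-0.15,0,0,0,0,0],[0,0,0,0,0,0]]'
python3 - <<'E'
from h import *
p=bot.grab_frame('side');crop(p,230,150,370,270,'s2.png',5)
E
```

```text
clock: 16.8
position: [0.4736, 0.2178, 0.0392]
tool_rot: [-3.142, -0.0, 1.425]
force: [0.2, 0.7, 0.0]
grip_width: -0.0001
clock: 17.68
position: [0.4693, 0.1889, 0.0326]
tool_rot: [3.142, -0.0, 1.423]
force: [-0.3, 0.1, 0.5]
grip_width: 0.0003
clock: 17.92
position: [0.4687, 0.1852, 0.0326]
tool_rot: [-3.142, 0.0, 1.423]
force: [0.8, -0.8, 0.1]
grip_width: -0.0004
```

View pics/s2.png

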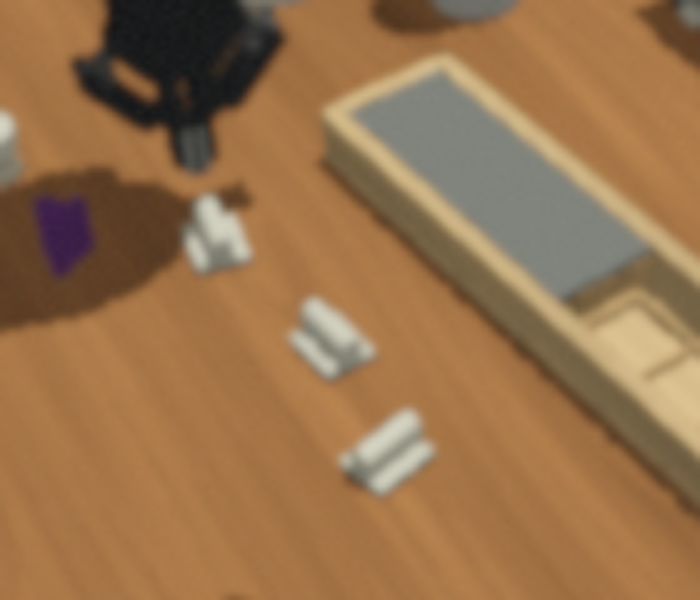

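```bash

python3 -m handwheel '[[0,0,-1,0,0,0],[0,0,-1,0,0,0],[-0.7,0,-1,0,0,0],[-0.7,0,0,0,0,0],[0,0,0,0,0,0],[0,0,0,0,0,0],[0,0,0,0,0,0]]' -0.2
python3 - <<'E'
from h import *
p=bot.grab_frame('wrist');cv2.imwrite('pics/w5.png',p['pixels']);np.savez('w5.npz',**p)
s=bot.observe();x=s['position'];print(x,s['grip_width'],proj(p,[x[0],x[1],.006]),proj(p,[x[0],x[1],.024]))
crop(p,240,100,400,230,'w5c.png',4.6)
E
```

```text
clock: 18.85
position: [0.4635, 0.1513, 0.1071]
tool_rot: [-3.141, 0.0, 1.424]
force: [0.3, 0.6, -0.5]
grip_width: 0.0512
[0.46348187 0.15127052 0.10713941] 0.0512048279851399 [322.77865085 201.49693863] [322.80156635 207.50490495]
```

View pics/w5.png

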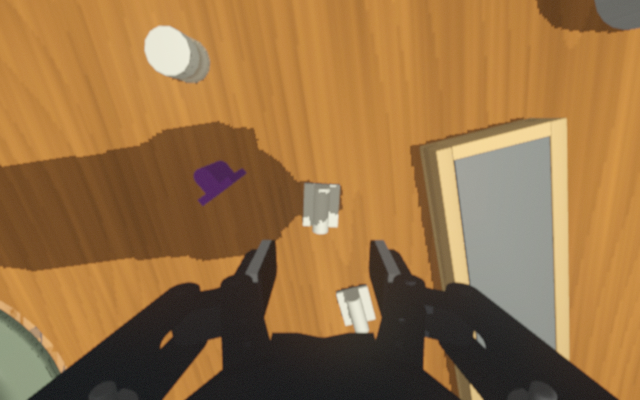

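View pics/w5c.png

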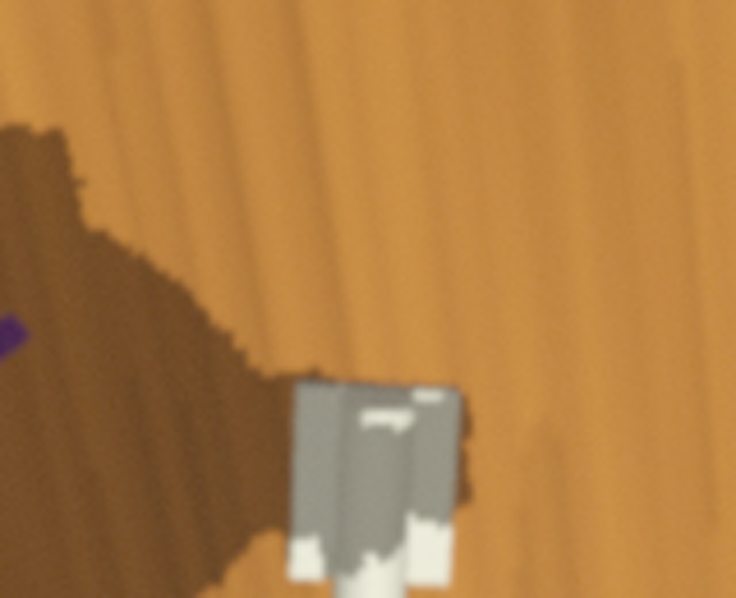

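```bash

python3 -m handwheel '[[-0.12,-0.06,0,0,0,0],[0,0,1,0,0,0],[0,0,1,0,0,0],[0,0,1,0,0,0],[0,0,0.6,0,0,0],[0,0,0.32,0,0,0],[0,0,0,0,0,0]]'
python3 -m handwheel '[[0,0,0,0,0,0],[0,0,0,0,0,0],[0,0,0,0,0,0],[0,0,0,0,0,0],[0,0,0,0,0,0]]' 1 60
```

```text
clock: 19.77
position: [0.4616, 0.148, 0.0095]
tool_rot: [-3.141, 0.0, 1.423]
force: [0.2, 1.2, -0.6]
grip_width: 0.0517
clock: 20.4
position: [0.4619, 0.1483, 0.0103]
tool_rot: [3.141, -0.001, 1.423]
force: [-1.7, -1.0, 12.5]
grip_width: 0.0122
```

```bash

python3 -m handwheel '[[0,0,-0.06,0,0,0],[0,0,0,0,0,0]]'
python3 -m handwheel '[[0,0,-0.6,0,0,0],[0,0,-1,0,0,0],[0,0,-1,0,0,0],[0,0,-1,0,0,0],[0,0,-0.4,0,0,0],[0,0,0,0,0,0]]'
python3 - <<'E'
from h import *
p=bot.grab_frame('wrist');cv2.imwrite('pics/w6.png',p['pixels'])
p=bot.grab_frame('side');crop(p,200,100,360,230,'s3.png',4.6)
plan(cw([.6282,-.0258,.1132],(0,-.03,.10)),1.684)
E
```

```text
clock: 20.65
position: [0.4618, 0.1482, 0.0113]
tool_rot: [3.141, -0.0, 1.423]
force: [0.8, 0.2, -0.7]
grip_width: 0.0123
clock: 21.4
position: [0.4618, 0.1484, 0.1115]
tool_rot: [3.141, -0.001, 1.424]
force: [-1.3, -0.2, -0.4]
grip_width: 0.012
t 21.5 pos [0.4614 0.1481 0.1106] rpy [-3.141  0.     1.423] F [ 0.  -0.6 -1.1] grip 0.0118
 shift units in current tool [-7.06  7.93  0.42] | after turn [-8.87  5.85  0.42] | turn units [-0.0001  0.     -0.0415]
```

View pics/w6.png

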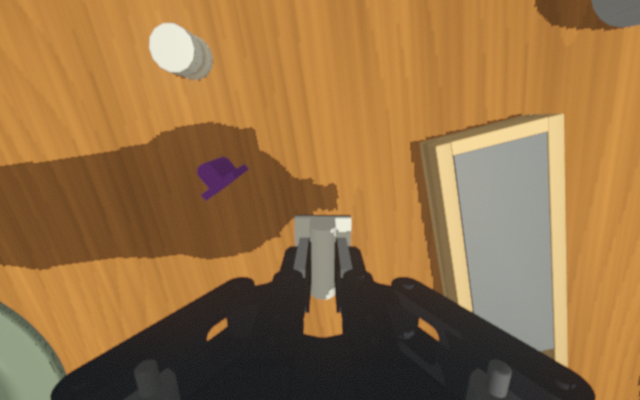

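View pics/s3.png

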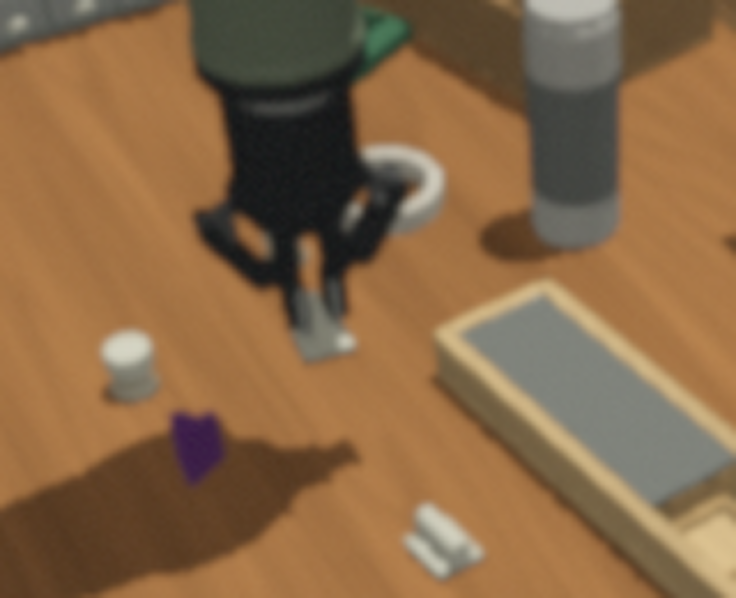

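```bash

python3 - <<'E'
from h import *
p=bot.grab_frame('wrist');s=bot.observe();x=s['position'];R=Ro.from_euler('xyz',s['tool_rot']).as_matrix()
for u in [(294,217),(352,217)]: print(np.round((R.T@(ray(p,u,x[2]-.005)-x))*1000,1))
crop(p,280,200,370,310,'w6c.png',5)
E
python3 -m handwheel '[[0,0,0,0,0,-0.021],[0,0,0,0,0,-0.0205],[-1,0.7,0,0,0,0],[-1,0.7,0,0,0,0],[-1,0.7,0,0,0,0],[-1,0.7,0,0,0,0],[-1,0.7,0,0,0,0],[-1,0.7,0,0,0,0]]'
python3 -m handwheel '[[-1,0.7,0,0,0,0],[-1,0.7,0,0,0,0],[-0.8,0.2,0,0,0,0],[0,0,0,0,0,0],[0,0,0,0,0,0]]'
python3 - <<'E'
from h import *
p=bot.grab_frame('wrist');cv2.imwrite('pics/w7.png',p['pixels'])
plan(cw([.6282,-.0258,.1132],(0,-.03,.10)),1.684)
E
```

```text
[ 19.5 -16.3   5. ]
[19.5 16.5  5. ]
clock: 22.55
position: [0.5831, 0.0101, 0.11]
tool_rot: [-3.14, -0.0, 1.684]
force: [0.6, 0.4, -0.5]
grip_width: 0.0121
clock: 23.18
position: [0.63, -0.0534, 0.1107]
tool_rot: [-3.141, -0.001, 1.684]
force: [0.2, -0.3, -0.4]
grip_width: 0.0121
t 23.23 pos [ 0.6301 -0.0531  0.1108] rpy [-3.141e+00 -1.000e-03  1.685e+00] F [-0.1  0.1 -0. ] grip 0.0122
 shift units in current tool [-0.11  0.05  0.43] | after turn [-0.11  0.05  0.43] | turn units [-0.0001 -0.0001  0.0001]
```

View pics/w6c.png

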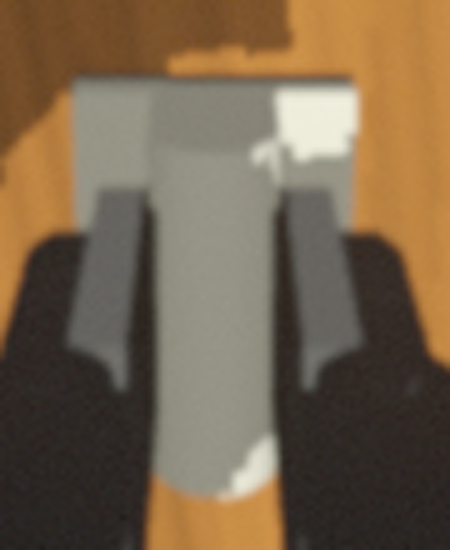

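View pics/w7.png

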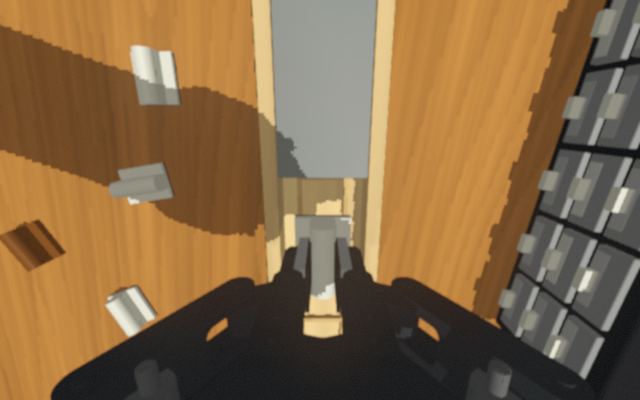

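```bash

python3 - <<'E'
from h import *
p=bot.grab_frame('wrist');s=bot.observe();x=s['position'];R=Ro.from_euler('xyz',s['tool_rot']).as_matrix()
crop(p,250,90,400,240,'w7c.png',4)
v=[.6282,-.0258,.1132]
for u in [(279,178),(369,178)]: print(np.round((R.T@(ray(p,u,.038)-x))*1000,1))
for l in [(-.0355,0,.038),(.0355,0,.038),(-.019,-.007,.012),(.019,-.007,.012),(-.019,-.053,.012),(.019,-.053,.012)]:
  print(l,np.round(proj(p,cw(v,l)),1),np.round(R.T@(cw(v,l)-x)*1000,1))
E
```

```text
[ 27.8 -34.7  73. ]
[27.9 36.5 73. ]
(-0.0355, 0, 0.038) [279.4 178.6] [ 27.3 -34.4  73. ]
(0.0355, 0, 0.038) [369.1 178.8] [27.3 36.6 73. ]
(-0.019, -0.007, 0.012) [302.6 180.4] [ 20.3 -17.9  99. ]
(0.019, -0.007, 0.012) [345.4 180.4] [20.3 20.1 99. ]
(-0.019, -0.053, 0.012) [303.6 228.6] [-25.7 -17.9  99. ]
(0.019, -0.053, 0.012) [344.2 228.6] [-25.7  20.1  99. ]
```

View pics/w7c.png

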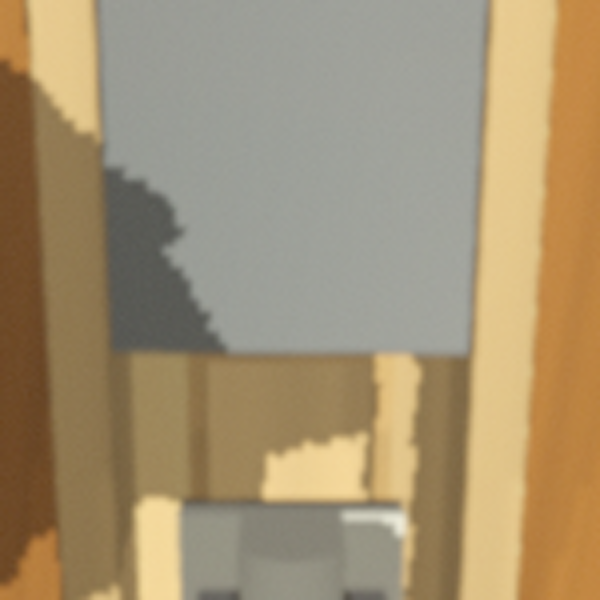

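```bash

python3 -m handwheel '[[-0.09,0.05,0,0,0,0],[0,0,1,0,0,0],[0,0,1,0,0,0],[0,0,0.8,0,0,0],[0,0,0.5,0,0,0],[0,0,0.25,0,0,0],[0,0,0.1,0,0,0],[0,0,0.05,0,0,0]]'
python3 -m handwheel '[[0,0,0,0,0,0]]'
```

```text
clock: 24.28
position: [0.6324, -0.0562, 0.0189]
tool_rot: [3.141, 0.0, 1.684]
force: [0.0, 0.2, -1.5]
grip_width: 0.0121
clock: 24.4
position: [0.6323, -0.0561, 0.0189]
tool_rot: [3.141, 0.0, 1.684]
force: [0.4, -0.6, -0.5]
grip_width: 0.0122
```

```bash

python3 -m handwheel '[[0,0,0.05,0,0,0],[0,0,0,0,0,0]]'
python3 -m handwheel '[[0,0,0.03,0,0,0],[0,0,0,0,0,0]]'
```

```text
clock: 24.65
position: [0.6321, -0.0561, 0.0174]
tool_rot: [3.142, -0.0, 1.684]
force: [-0.1, -0.1, -0.5]
grip_width: 0.0123
clock: 24.9
position: [0.6321, -0.0561, 0.0165]
tool_rot: [-3.142, -0.0, 1.684]
force: [0.1, 0.3, -0.9]
grip_width: 0.012
```

```bash

python3 -m handwheel '[[0,0,0.03,0,0,0],[0,0,0,0,0,0]]'
python3 -m handwheel '[[0,0,0.03,0,0,0],[0,0,0,0,0,0]]'
```

```text
clock: 25.15
position: [0.6321, -0.0562, 0.0163]
tool_rot: [3.141, -0.0, 1.684]
force: [-3.7, 0.2, 9.1]
grip_width: 0.0122
clock: 25.4
position: [0.6322, -0.0562, 0.0163]
tool_rot: [3.141, -0.0, 1.684]
force: [-7.7, 1.7, 21.9]
grip_width: 0.0121
```

```bash

python3 -m handwheel '[[0,0,-0.04,0,0,0],[0,0,0,0,0,0],[0,0,0,0,0,0],[0,0,0,0,0,0],[0,0,-0.5,0,0,0],[0,0,-1,0,0,0],[0,0,-1,0,0,0],[0,0,-1,0,0,0]]' 0.34
python3 - <<'E'
from h import *
p=bot.grab_frame('wrist');cv2.imwrite('pics/w8.png',p['pixels']);np.savez('w8.npz',**p)
plan((.481,.037,.11),1.684)
E
```

```text
clock: 26.4
position: [0.6322, -0.0562, 0.1052]
tool_rot: [3.141, 0.0, 1.684]
force: [0.3, -0.3, -0.6]
grip_width: 0.0279
t 26.45 pos [ 0.6336 -0.0565  0.1084] rpy [3.137e+00 1.000e-03 1.684e+00] F [ 1.9 -0.5  3.7] grip 0.0284
 shift units in current tool [ 4.4  -5.64 -0.09] | after turn [ 4.41 -5.64 -0.06] | turn units [ 0.0007  0.0001 -0.    ]
```

View pics/w8.png

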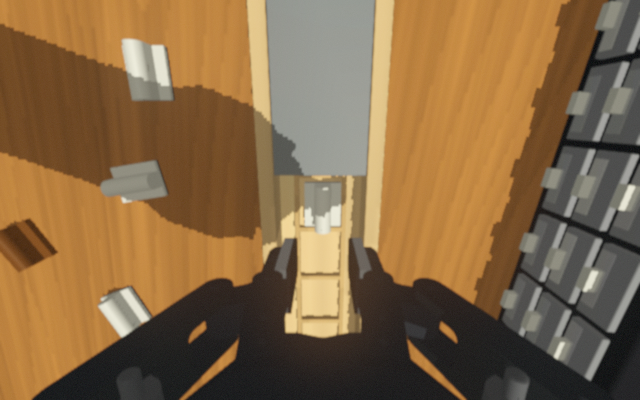

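```bash

python3 -m handwheel '[[0,0,0,0,0,0],[0.74,-0.94,0,0,0,0],[0.74,-0.94,0,0,0,0],[0.74,-0.94,0,0,0,0],[0.74,-0.94,0,0,0,0],[0.74,-0.94,0,0,0,0],[0.74,-0.94,0,0,0,0],[0,0,0,0,0,0]]' -0.2
python3 - <<'E'
from h import *
p=bot.grab_frame('wrist');cv2.imwrite('pics/w9.png',p['pixels'])
s=bot.observe();x=s['position'];print(x,s['grip_width'],proj(p,[x[0],x[1],.006]))
crop(p,240,130,400,260,'w9c.png',4.6)
E
```

```text
clock: 27.45
position: [0.4778, 0.0392, 0.1033]
tool_rot: [-3.14, -0.0, 1.686]
force: [0.8, 0.5, 0.3]
grip_width: 0.0513
[0.47904228 0.03860775 0.10341092] 0.05097698701195316 [324.04222913 203.64811649]
```

View pics/w9c.png

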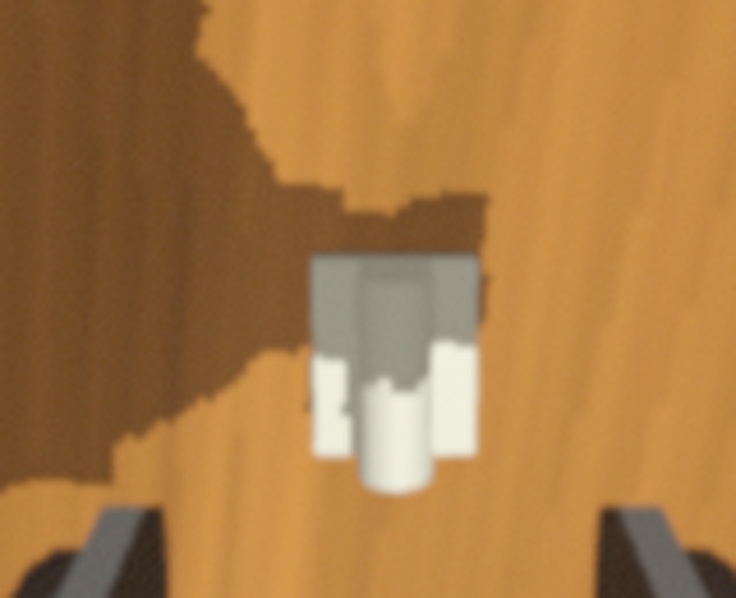

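```bash

python3 -m handwheel '[[-0.13,0.07,0,0,0,0],[0,0,1,0,0,0],[0,0,1,0,0,0],[0,0,1,0,0,0],[0,0,0.5,0,0,0],[0,0,0.17,0,0,0],[0,0,0,0,0,0]]'
python3 -m handwheel '[[0,0,0,0,0,0],[0,0,0,0,0,0],[0,0,0,0,0,0],[0,0,0,0,0,0],[0,0,0,0,0,0]]' 1 60
python3 -m handwheel '[[0,0,-0.6,0,0,0],[0,0,-1,0,0,0],[0,0,-1,0,0,0],[0,0,-1,0,0,0],[0,0,-0.4,0,0,0],[0,0,0,0,0,0]]'
python3 - <<'E'
from h import *
p=bot.grab_frame('wrist');crop(p,240,180,400,310,'w10c.png',4.6)
plan(cw([.6282,-.0258,.1132],(0,-.079,.10)),1.684)
E
```

```text
clock: 28.38
position: [0.4819, 0.035, 0.0121]
tool_rot: [3.141, 0.0, 1.684]
force: [0.2, 0.1, -0.2]
grip_width: 0.0509
clock: 29.0
position: [0.4819, 0.0353, 0.0125]
tool_rot: [3.141, -0.0, 1.684]
force: [-2.8, -0.1, 12.1]
grip_width: 0.0118
clock: 29.75
position: [0.4818, 0.0354, 0.1123]
tool_rot: [3.14, -0.0, 1.684]
force: [-0.3, -0.4, -1.4]
grip_width: 0.0122
t 29.8 pos [0.4814 0.0353 0.1117] rpy [ 3.142 -0.     1.684] F [-0.1 -0.6 -1.1] grip 0.012
 shift units in current tool [-6.26  5.55  0.47] | after turn [-6.25  5.56  0.47] | turn units [ 0.     -0.      0.0001]
```

View pics/w10c.png

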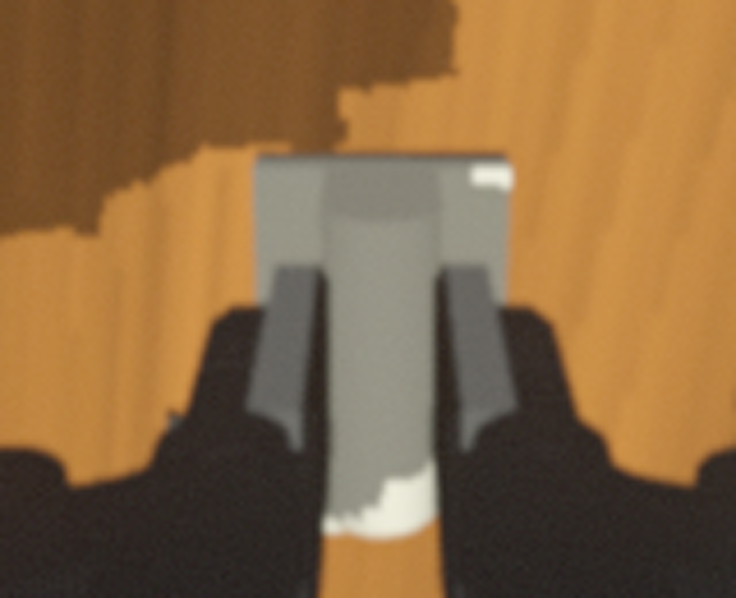

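```bash

python3 -m handwheel '[[-0.9,0.8,0,0,0,0],[-0.9,0.8,0,0,0,0],[-0.9,0.8,0,0,0,0],[-0.9,0.8,0,0,0,0],[-0.9,0.8,0,0,0,0],[-0.9,0.8,0,0,0,0],[-0.9,0.75,0,0,0,0],[0,0,0,0,0,0]]'
python3 - <<'E'
from h import *
p=bot.grab_frame('wrist');cv2.imwrite('pics/w11.png',p['pixels'])
plan(cw([.6282,-.0258,.1132],(0,-.080,.0185)),1.684)
E
```

```text
clock: 30.8
position: [0.6374, -0.1075, 0.1102]
tool_rot: [-3.14, 0.001, 1.682]
force: [-1.2, 0.1, -0.7]
grip_width: 0.0121
t 30.85 pos [ 0.6367 -0.1063  0.1103] rpy [-3.14  -0.     1.683] F [-0.5  0.9 -1.5] grip 0.0117
 shift units in current tool [0.04 0.03 3.67] | after turn [0.04 0.03 3.67] | turn units [-0.0003 -0.     -0.0002]
```

View pics/w11.png

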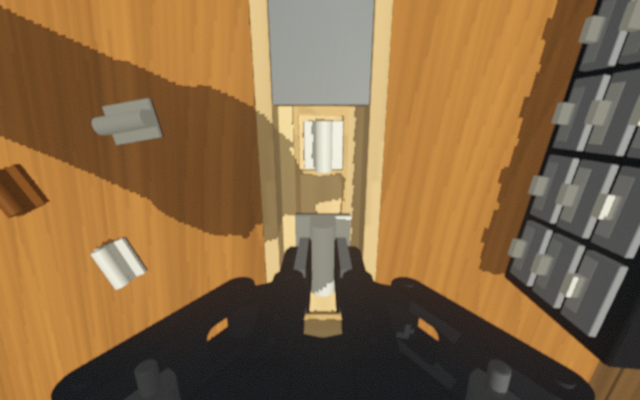

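```bash

python3 -m handwheel '[[0.03,0.03,0,0,0,0],[0,0,1,0,0,0],[0,0,1,0,0,0],[0,0,0.8,0,0,0],[0,0,0.5,0,0,0],[0,0,0.2,0,0,0],[0,0,0.1,0,0,0],[0,0,0.06,0,0,0]]'
python3 -m handwheel '[[0,0,0,0,0,0],[0,0,0.03,0,0,0],[0,0,0,0,0,0]]'
python3 -m handwheel '[[0,0,0.02,0,0,0],[0,0,0,0,0,0]]'
```

```text
clock: 31.85
position: [0.6382, -0.1048, 0.0207]
tool_rot: [3.141, 0.0, 1.684]
force: [-0.7, 0.0, -0.2]
grip_width: 0.0121
clock: 32.22
position: [0.6379, -0.1048, 0.0196]
tool_rot: [3.142, 0.0, 1.684]
force: [0.0, -0.3, -0.4]
grip_width: 0.012
clock: 32.48
position: [0.6378, -0.1048, 0.019]
tool_rot: [-3.141, -0.0, 1.684]
force: [0.1, 0.1, -0.4]
grip_width: 0.0117
```

```bash

python3 -m handwheel '[[0,0,0.03,0,0,0],[0,0,0,0,0,0]]'
python3 -m handwheel '[[0,0,0.03,0,0,0],[0,0,0,0,0,0]]'
```

```text
clock: 32.72
position: [0.6379, -0.1048, 0.0186]
tool_rot: [3.141, -0.0, 1.684]
force: [-1.8, 1.2, 4.7]
grip_width: 0.012
clock: 32.98
position: [0.638, -0.1048, 0.0185]
tool_rot: [3.141, -0.0, 1.684]
force: [-6.7, 1.3, 17.3]
grip_width: 0.0119
```

Seated (contact at 18.5 mm, 12.5 above the floor, as gripped). Release and go to C.

```bash

python3 -m handwheel '[[0,0,-0.04,0,0,0],[0,0,0,0,0,0],[0,0,0,0,0,0],[0,0,0,0,0,0],[0,0,-0.5,0,0,0],[0,0,-1,0,0,0],[0,0,-1,0,0,0],[0,0,-1,0,0,0]]' 0.34
python3 - <<'E'
from h import *
p=bot.grab_frame('wrist');cv2.imwrite('pics/w12.png',p['pixels']);crop(p,70,80,180,300,'w12c.png',2.7)
t=bot.grab_frame('top');crop(t,225,210,415,310,'t3.png',4)
plan((.467,-.056,.11),1.684)
E
```

```text
clock: 33.98
position: [0.638, -0.1049, 0.1077]
tool_rot: [3.141, 0.0, 1.684]
force: [0.5, -0.1, -0.1]
grip_width: 0.0283
t 34.08 pos [ 0.6393 -0.1051  0.1095] rpy [3.137e+00 1.000e-03 1.684e+00] F [ 0.4 -0.3 -0. ] grip 0.028
 shift units in current tool [ 2.73 -6.63 -0.05] | after turn [ 2.73 -6.63 -0.02] | turn units [ 0.0007  0.0001 -0.    ]
```

View pics/w12.png

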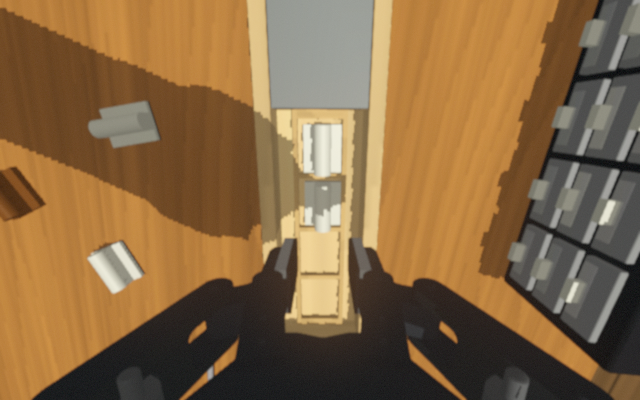

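View pics/w12c.png

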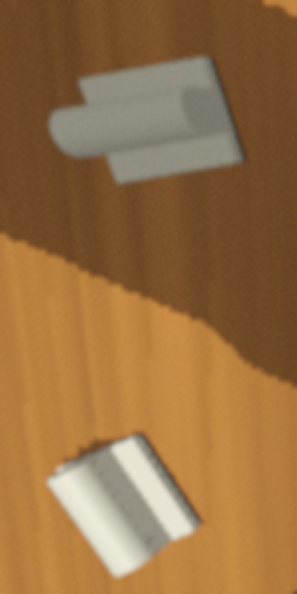

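```bash

python3 -m handwheel '[[0,0,0,0,0,0],[0.39,-0.95,0,0,0,0],[0.39,-0.95,0,0,0,0],[0.39,-0.95,0,0,0,0],[0.39,-0.95,0,0,0,0],[0.39,-0.95,0,0,0,0],[0.39,-0.95,0,0,0,0],[0.39,-0.95,0,0,0,0]]' -0.2
python3 -m handwheel '[[0,0,0,0,0,0.028],[0,0,0,0,0,0.028],[0,0,0,0,0,0.028],[0,0,0,0,0,0.028],[0,0,0,0,0,0.028],[0,0,0,0,0,0.028],[0,0,0,0,0,0.028],[0,0,0,0,0,0.028]]'
python3 -m handwheel '[[0,0,0,0,0,0]]'
python3 - <<'E'
from h import *
p=bot.grab_frame('wrist');cv2.imwrite('pics/w13.png',p['pixels'])
s=bot.observe();x=s['position'];print(x,s['tool_rot'],s['grip_width'],np.round(s['qpos'],2),proj(p,[x[0],x[1],.006]))
crop(p,240,130,400,260,'w13c.png',4.6)
E
```

```text
clock: 35.08
position: [0.4638, -0.0556, 0.1056]
tool_rot: [-3.141, 0.0, 1.684]
force: [1.7, -0.0, 0.3]
grip_width: 0.0513
clock: 36.08
position: [0.4646, -0.0558, 0.1057]
tool_rot: [3.142, 0.001, 0.271]
force: [-0.7, 0.2, -0.3]
grip_width: 0.0516
clock: 36.2
position: [0.4646, -0.0557, 0.1056]
tool_rot: [3.141, 0.001, 0.278]
force: [0.2, 0.3, -0.0]
grip_width: 0.0514
[ 0.46469467 -0.05575306  0.10566545] [3.14116774e+00 1.13137992e-03 2.80770242e-01] 0.05120999724368241 [-0.55  0.62  0.75  2.14 -0.7   0.65 -0.6 ] [322.88291376 201.20284574]
```

View pics/w13c.png

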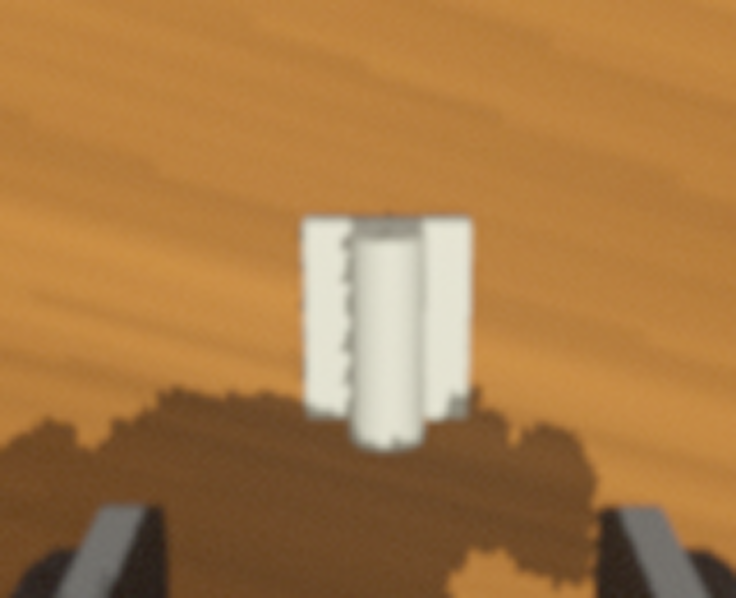

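```bash

python3 -m handwheel '[[0.1,0.04,0,0,0,0],[0,0,1,0,0,0],[0,0,1,0,0,0],[0,0,1,0,0,0],[0,0,0.55,0,0,0],[0,0,0.2,0,0,0],[0,0,0,0,0,0]]'
python3 -m handwheel '[[0,0,0,0,0,0],[0,0,0,0,0,0],[0,0,0,0,0,0],[0,0,0,0,0,0],[0,0,0,0,0,0]]' 1 60
python3 -m handwheel '[[0,0,-0.6,0,0,0],[0,0,-1,0,0,0],[0,0,-1,0,0,0],[0,0,-1,0,0,0],[0,0,-0.4,0,0,0],[0,0,0,0,0,0]]'
python3 - <<'E'
from h import *
p=bot.grab_frame('wrist');crop(p,240,180,400,310,'w14c.png',4.6)
plan(cw([.6282,-.0258,.1132],(0,-.1285,.10)),1.684)
E
```

```text
clock: 37.12
position: [0.4678, -0.0562, 0.0126]
tool_rot: [3.142, -0.0, 0.277]
force: [0.1, -0.5, -0.4]
grip_width: 0.0511
clock: 37.75
position: [0.468, -0.0559, 0.0129]
tool_rot: [-3.141, -0.001, 0.277]
force: [-2.1, 1.0, 13.0]
grip_width: 0.0117
clock: 38.5
position: [0.4679, -0.0557, 0.1124]
tool_rot: [-3.142, -0.001, 0.277]
force: [-1.1, 0.7, -0.6]
grip_width: 0.0118
t 38.55 pos [ 0.4676 -0.0558  0.1119] rpy [-3.141  0.     0.277] F [-0.7 -0.5 -1. ] grip 0.0118
 shift units in current tool [5.67 5.67 0.48] | after turn [-4.67  6.52  0.48] | turn units [-0.     -0.     -0.2239]
```

View pics/w14c.png

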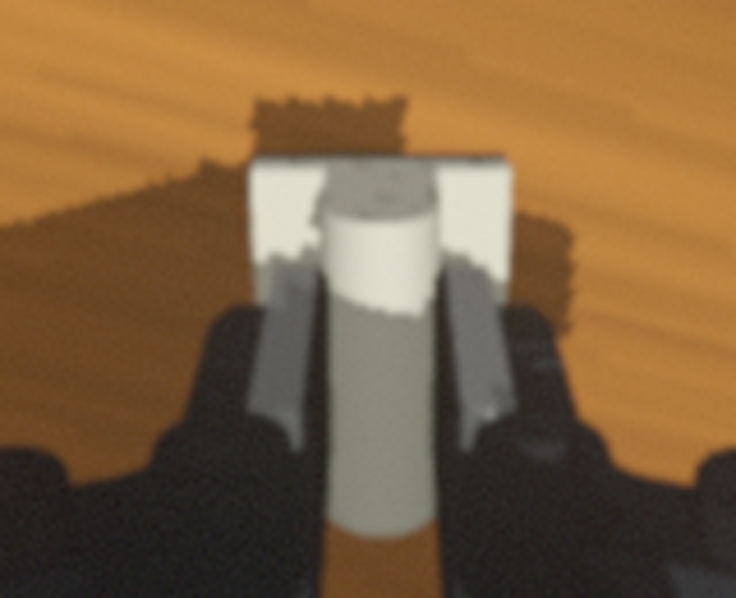

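```bash

python3 -m handwheel '[[0,0,0,0,0,-0.028],[0,0,0,0,0,-0.028],[0,0,0,0,0,-0.028],[0,0,0,0,0,-0.028],[0,0,0,0,0,-0.028],[0,0,0,0,0,-0.028],[0,0,0,0,0,-0.028],[0,0,0,0,0,-0.028]]'
python3 -m handwheel '[[-0.67,0.93,0,0,0,0],[-0.67,0.93,0,0,0,0],[-0.67,0.93,0,0,0,0],[-0.67,0.93,0,0,0,0],[-0.67,0.93,0,0,0,0],[-0.67,0.93,0,0,0,0],[-0.67,0.93,0,0,0,0],[0,0,0,0,0,0]]'
python3 - <<'E'
from h import *
p=bot.grab_frame('wrist');cv2.imwrite('pics/w15.png',p['pixels'])
plan(cw([.6282,-.0258,.1132],(0,-.1292,.0195)),1.684)
E
```

```text
clock: 39.55
position: [0.4672, -0.056, 0.1114]
tool_rot: [-3.14, -0.0, 1.69]
force: [0.2, 0.3, -0.7]
grip_width: 0.0115
clock: 40.55
position: [0.643, -0.1551, 0.1106]
tool_rot: [-3.141, -0.0, 1.683]
force: [-0.6, -0.4, -1.1]
grip_width: 0.0117
t 40.6 pos [ 0.6422 -0.1545  0.1107] rpy [-3.140e+00 -1.000e-03  1.683e+00] F [-0.2 -0.2 -0.5] grip 0.0116
 shift units in current tool [0.01 0.03 3.65] | after turn [0.01 0.03 3.65] | turn units [-0.0003 -0.0001 -0.0001]
```

View pics/w15.png

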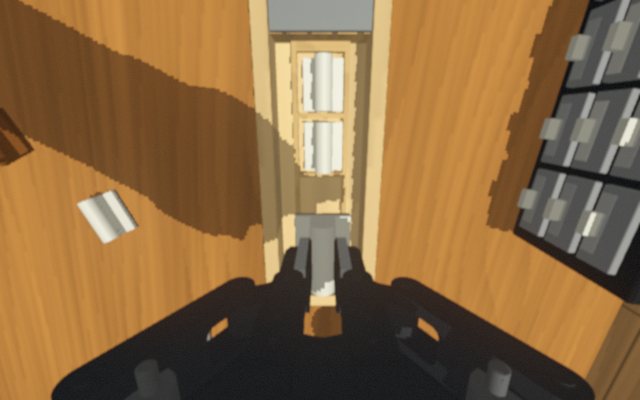

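```bash

python3 -m handwheel '[[0,0.03,0,0,0,0],[0,0,1,0,0,0],[0,0,1,0,0,0],[0,0,0.8,0,0,0],[0,0,0.5,0,0,0],[0,0,0.2,0,0,0],[0,0,0.1,0,0,0],[0,0,0.05,0,0,0]]'
python3 -m handwheel '[[0,0,0,0,0,0],[0,0,0.03,0,0,0],[0,0,0,0,0,0]]'
python3 -m handwheel '[[0,0,0.04,0,0,0],[0,0,0,0,0,0]]'
```

```text
clock: 41.6
position: [0.6437, -0.1541, 0.0215]
tool_rot: [3.141, 0.0, 1.684]
force: [-0.9, 0.6, -0.9]
grip_width: 0.012
clock: 41.98
position: [0.6434, -0.1541, 0.0204]
tool_rot: [3.142, 0.0, 1.684]
force: [-0.9, -1.0, -1.0]
grip_width: 0.0114
clock: 42.22
position: [0.6433, -0.1541, 0.0192]
tool_rot: [-3.141, -0.0, 1.684]
force: [-0.8, -0.6, -0.6]
grip_width: 0.0117
```

```bash

python3 -m handwheel '[[0,0,0.03,0,0,0],[0,0,0,0,0,0]]'
```

```text
clock: 42.48
position: [0.6434, -0.1541, 0.019]
tool_rot: [3.141, -0.0, 1.684]
force: [-3.2, 0.6, 8.0]
grip_width: 0.0115
```

```bash

python3 -m handwheel '[[0,0,-0.02,0,0,0],[0,0,0,0,0,0],[0,0,0,0,0,0],[0,0,0,0,0,0],[0,0,-0.5,0,0,0],[0,0,-1,0,0,0],[0,0,-1,0,0,0],[0,0,-1,0,0,0]]' 0.34
python3 - <<'E'
from h import *
p=bot.grab_frame('wrist');cv2.imwrite('pics/w16.png',p['pixels']);crop(p,50,150,350,300,'w16c.png',2.6)
print(ray(p,(107,217),.01))
plan((.461,-.1685,.11),1.684)
E
```

```text
clock: 43.48
position: [0.6435, -0.1542, 0.1083]
tool_rot: [3.141, 0.0, 1.684]
force: [0.3, 0.5, 0.6]
grip_width: 0.0283
[ 0.44794836 -0.19056693  0.01      ]
t 43.52 pos [ 0.6448 -0.1547  0.1116] rpy [3.137e+00 1.000e-03 1.684e+00] F [2.5 0.1 4.8] grip 0.0285
 shift units in current tool [ 0.28 -7.37  0.03] | after turn [ 0.28 -7.37  0.06] | turn units [ 0.0007  0.0002 -0.    ]
```

View pics/w16c.png

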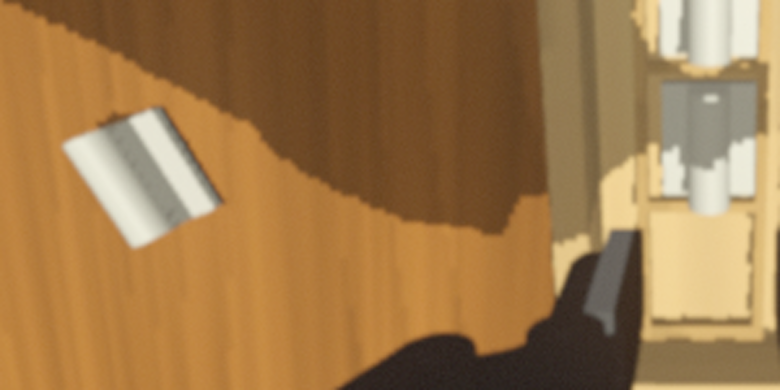

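```bash

python3 -m handwheel '[[0,0,0,0,0,0],[0,-0.95,0,0,0,0],[0,-0.95,0,0,0,0],[0,-0.95,0,0,0,0],[0,-0.95,0,0,0,0],[0,-0.95,0,0,0,0],[0,-0.95,0,0,0,0],[0,-0.95,0,0,0,0]]' -0.2
python3 -m handwheel '[[0,-0.95,0,0,0,0],[0,0,0,0,0,-0.023],[0,0,0,0,0,-0.023],[0,0,0,0,0,-0.0234],[0,0,0,0,0,0],[0,0,0,0,0,0]]'
python3 - <<'E'
from h import *
p=bot.grab_frame('wrist');cv2.imwrite('pics/w17.png',p['pixels'])
s=bot.observe();x=s['position'];print(x,s['tool_rot'],s['grip_width'],proj(p,[x[0],x[1],.006]))
E
```

```text
clock: 44.52
position: [0.477, -0.1728, 0.1062]
tool_rot: [-3.141, -0.0, 1.684]
force: [0.5, -0.0, 0.5]
grip_width: 0.051
clock: 45.28
position: [0.4544, -0.1756, 0.1064]
tool_rot: [-3.141, -0.0, 2.117]
force: [-0.9, -0.6, -0.6]
grip_width: 0.0512
[ 0.45445045 -0.17551534  0.10640037] [-3.14127632e+00 -1.96112398e-04  2.11725238e+00] 0.05125183586682998 [322.45143403 201.82441455]
```

View pics/w17.png

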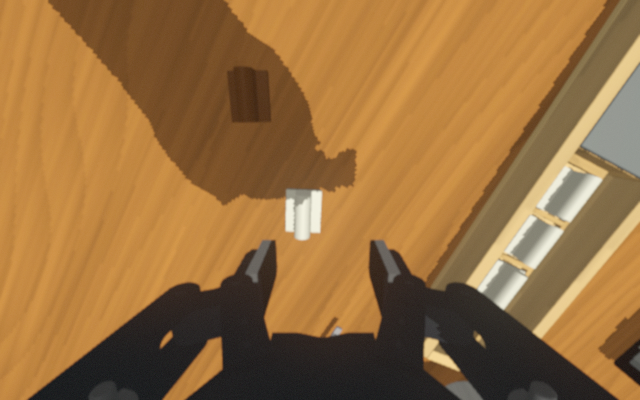

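```bash

python3 -m handwheel '[[-0.36,-0.66,0,0,0,0],[0,0,0,0,0,0]]'
python3 - <<'E'
from h import *
p=bot.grab_frame('wrist');crop(p,240,130,400,260,'w18c.png',4.6)
s=bot.observe();x=s['position'];u=proj(p,[x[0],x[1],.006]);print(x,(u-[240,130])*4.6)
E
```

```text
clock: 45.58
position: [0.4447, -0.1926, 0.1065]
tool_rot: [-3.141, 0.0, 2.117]
force: [0.1, -0.5, -0.6]
grip_width: 0.0511
[ 0.44513828 -0.19190744  0.10649124] [382.71548101 328.48653818]
```

View pics/w18c.png

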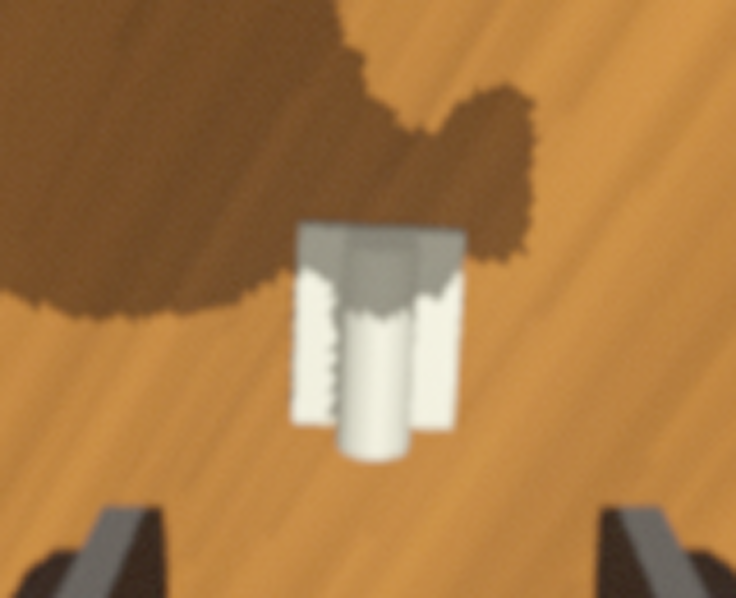

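```bash

python3 -m handwheel '[[0.03,-0.04,0,0,0,0.006],[0,0,1,0,0,0],[0,0,1,0,0,0],[0,0,1,0,0,0],[0,0,0.55,0,0,0],[0,0,0.22,0,0,0],[0,0,0,0,0,0]]'
python3 -m handwheel '[[0,0,0,0,0,0],[0,0,0,0,0,0],[0,0,0,0,0,0],[0,0,0,0,0,0],[0,0,0,0,0,0]]' 1 60
python3 -m handwheel '[[0,0,-0.6,0,0,0],[0,0,-1,0,0,0],[0,0,-1,0,0,0],[0,0,-1,0,0,0],[0,0,-0.4,0,0,0],[0,0,0,0,0,0]]'
python3 - <<'E'
from h import *
p=bot.grab_frame('wrist');crop(p,240,180,400,310,'w19c.png',4.6)
plan(cw([.6282,-.0258,.1132],(0,-.178,.10)),1.684)
E
```

```text
clock: 46.5
position: [0.4441, -0.1917, 0.0125]
tool_rot: [3.142, 0.0, 2.082]
force: [-0.1, 0.3, 1.0]
grip_width: 0.0509
clock: 47.12
position: [0.4443, -0.1918, 0.013]
tool_rot: [3.141, 0.001, 2.082]
force: [-2.1, 1.7, 12.3]
grip_width: 0.0118
clock: 47.88
position: [0.4443, -0.1917, 0.1128]
tool_rot: [3.141, 0.001, 2.083]
force: [0.4, -0.6, -1.2]
grip_width: 0.012
t 47.92 pos [ 0.4439 -0.1916  0.1122] rpy [3.141 0.    2.083] F [-0.6  0.3 -1.4] grip 0.0119
 shift units in current tool [-4.39  6.91  0.49] | after turn [-1.36  8.07  0.49] | turn units [0.     0.     0.0634]
```

View pics/w19c.png

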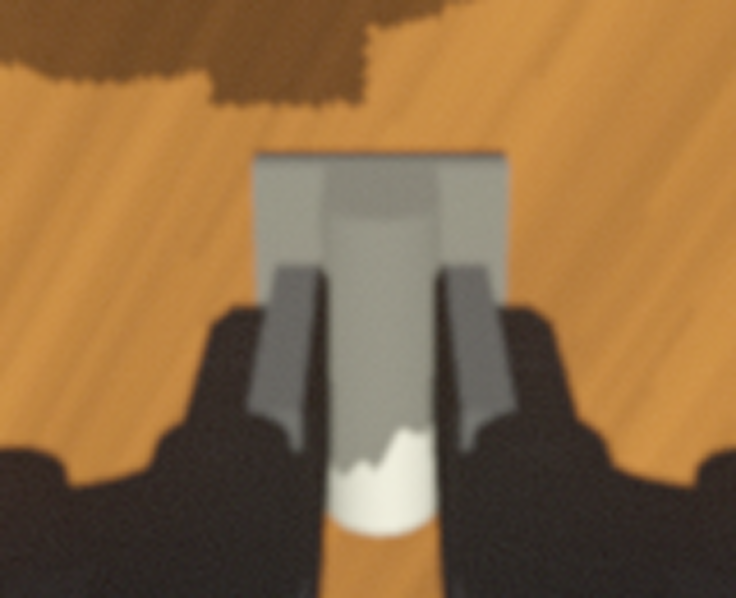

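```bash

python3 -m handwheel '[[0,0,0,0,0,0.0212],[0,0,0,0,0,0.0211],[0,0,0,0,0,0.0211],[-0.16,0.9,0,0,0,0],[-0.16,0.9,0,0,0,0],[-0.16,0.9,0,0,0,0],[-0.16,0.9,0,0,0,0],[-0.16,0.9,0,0,0,0]]'
python3 -m handwheel '[[-0.16,0.9,0,0,0,0],[-0.16,0.9,0,0,0,0],[-0.16,0.9,0,0,0,0],[-0.1,0.87,0,0,0,0],[0,0,0,0,0,0],[0,0,0,0,0,0]]'
python3 - <<'E'
from h import *
p=bot.grab_frame('wrist');cv2.imwrite('pics/w20.png',p['pixels'])
plan(cw([.6282,-.0258,.1132],(0,-.179,.0195)),1.684)
E
```

```text
clock: 48.92
position: [0.5581, -0.1988, 0.111]
tool_rot: [-3.14, -0.0, 1.684]
force: [0.3, 0.1, -0.0]
grip_width: 0.012
clock: 49.68
position: [0.6473, -0.2033, 0.1113]
tool_rot: [-3.14, -0.0, 1.684]
force: [-0.6, -0.2, 0.0]
grip_width: 0.0119
t 49.73 pos [ 0.6474 -0.2034  0.1116] rpy [-3.14  -0.     1.684] F [ 0.2 -0.9 -0.7] grip 0.0112
 shift units in current tool [-0.02  0.05  3.69] | after turn [-0.02  0.04  3.69] | turn units [-0.0002 -0.     -0.0001]
```

View pics/w20.png

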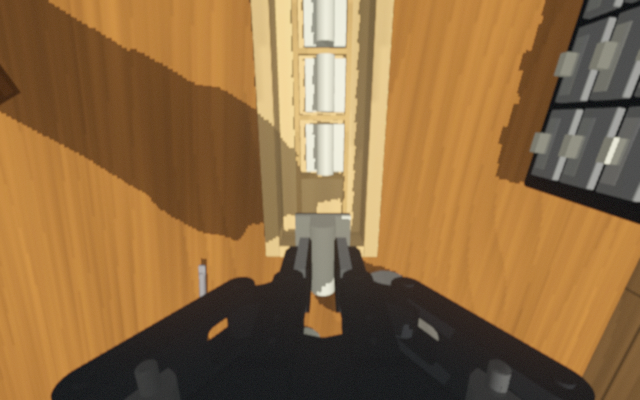

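```bash

python3 -m handwheel '[[-0.02,0.04,0,0,0,0],[0,0,1,0,0,0],[0,0,1,0,0,0],[0,0,0.8,0,0,0],[0,0,0.5,0,0,0],[0,0,0.25,0,0,0],[0,0,0.1,0,0,0],[0,0,0,0,0,0]]'
python3 -m handwheel '[[0,0,0.04,0,0,0],[0,0,0,0,0,0]]'
python3 -m handwheel '[[0,0,0.03,0,0,0],[0,0,0,0,0,0]]'
```

```text
clock: 50.72
position: [0.6493, -0.2037, 0.0214]
tool_rot: [3.142, 0.0, 1.684]
force: [-2.1, 0.0, -0.7]
grip_width: 0.0123
clock: 50.98
position: [0.6493, -0.2037, 0.0203]
tool_rot: [3.142, 0.0, 1.684]
force: [-2.1, 0.4, 0.3]
grip_width: 0.0118
clock: 51.22
position: [0.6493, -0.2036, 0.0193]
tool_rot: [-3.142, 0.0, 1.684]
force: [-1.8, -0.1, 1.2]
grip_width: 0.0119
```

```bash

python3 -m handwheel '[[0,-0.03,0.03,0,0,0],[0,0,0,0,0,0]]'
```

```text
clock: 51.48
position: [0.6493, -0.2036, 0.0191]
tool_rot: [3.14, 0.0, 1.684]
force: [-1.2, 0.4, 7.0]
grip_width: 0.0117
```

```bash

python3 -m handwheel '[[0,0,-0.02,0,0,0],[0,0,0,0,0,0],[0,0,0,0,0,0],[0,0,0,0,0,0],[0,0,-0.5,0,0,0],[0,0,-1,0,0,0],[0,0,-1,0,0,0],[0,0,-1,0,0,0]]' 0.34
python3 -m handwheel '[[0,0,-1,0,0,0],[0,0,-1,0,0,0],[0,0,0,0,0,0]]' 1
python3 - <<'E'
from h import *
p=bot.grab_frame('wrist');cv2.imwrite('pics/w21.png',p['pixels']);crop(p,260,30,390,230,'w21c.png',3)
p=bot.grab_frame('top');crop(p,225,140,450,310,'t21c.png',3.5)
p=bot.grab_frame('side');crop(p,290,150,430,270,'s21c.png',5)
plan(cw([.6282,-.0258,.1132],(0,.105,.06)),1.684)
E
```

```text
clock: 52.48
position: [0.6487, -0.2038, 0.1083]
tool_rot: [3.141, 0.0, 1.684]
force: [-0.3, -0.4, -0.2]
grip_width: 0.0283
clock: 52.85
position: [0.6496, -0.2042, 0.1594]
tool_rot: [3.138, 0.001, 1.684]
force: [-0.4, -0.3, -0.5]
grip_width: 0.0001
t 53.0 pos [ 0.6484 -0.2035  0.1564] rpy [-3.141 -0.     1.684] F [ 0.3 -0.1 -0. ] grip 0.0005
 shift units in current tool [11.35  0.    3.86] | after turn [11.35 -0.    3.86] | turn units [-0. -0.  0.]
```

View pics/w21c.png

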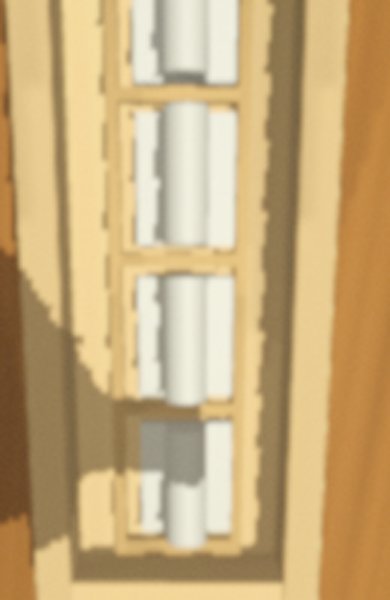

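View pics/t21c.png

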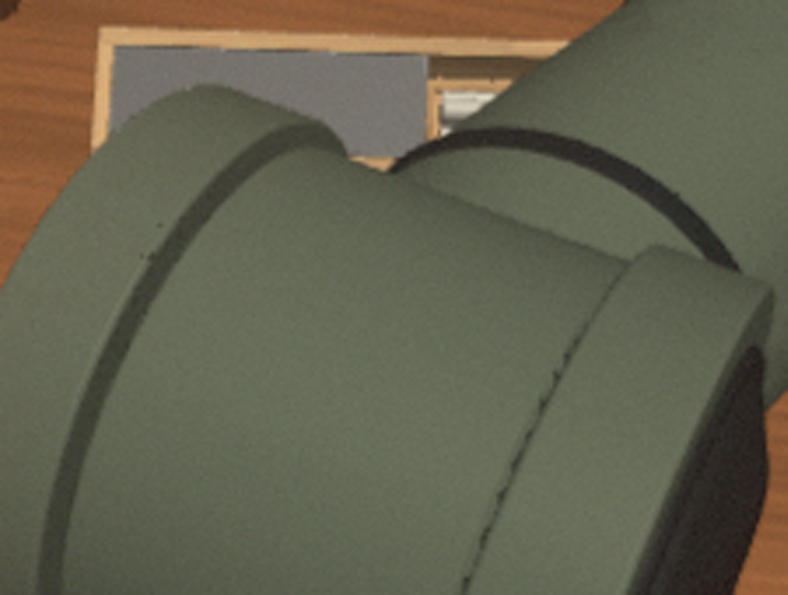

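View pics/s21c.png

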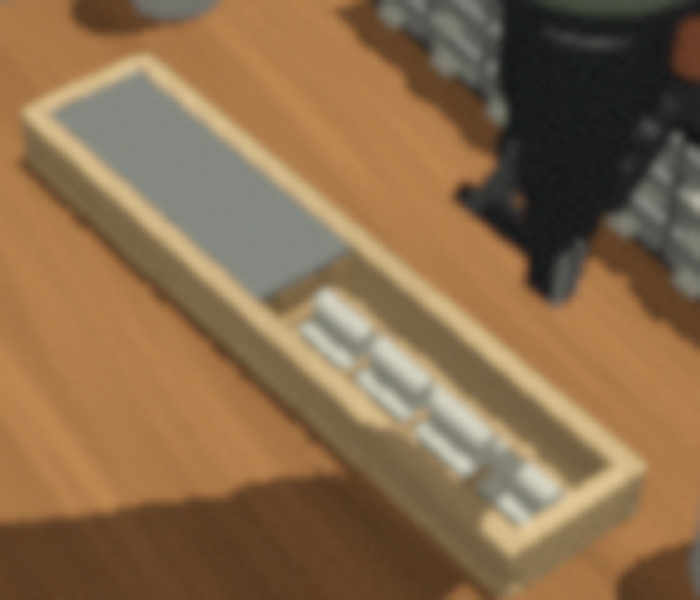

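```bash

python3 -m handwheel '[[0.95,0,0,0,0,0],[0.95,0,0,0,0,0],[0.95,0,0,0,0,0],[0.95,0,0,0,0,0],[0.95,0,0,0,0,0],[0.95,0,0,0,0,0],[0.95,0,0,0,0,0],[0.95,0,0,0,0,0]]'
python3 -m handwheel '[[0.95,0,0,0,0,0],[0.95,0,0,0,0,0],[0.95,0,0,0,0,0],[0.9,0,0,0,0,0],[0,0,1,0,0,0],[0,0,1,0,0,0],[0,0,1,0,0,0],[0,0,1,0,0,0]]'
python3 -m handwheel '[[0,0,0.4,0,0,0],[0,0,0.15,0,0,0],[0,0,0,0,0,0]]'
python3 -m handwheel '[[0,0,0.08,0,0,0],[0,0,0,0,0,0]]'
```

```text
clock: 54.0
position: [0.6266, -0.0141, 0.1559]
tool_rot: [-3.14, 0.0, 1.684]
force: [-0.5, -0.3, -0.0]
grip_width: -0.0001
clock: 55.0
position: [0.6163, 0.0785, 0.0554]
tool_rot: [-3.141, 0.0, 1.684]
force: [0.4, -0.0, -1.3]
grip_width: 0.0
clock: 55.38
position: [0.6168, 0.0783, 0.0433]
tool_rot: [3.141, 0.0, 1.684]
force: [-0.5, 0.1, 0.3]
grip_width: 0.0002
clock: 55.62
position: [0.6167, 0.0784, 0.0411]
tool_rot: [3.141, -0.0, 1.684]
force: [-0.1, -0.1, -0.2]
grip_width: 0.0
```

```bash

python3 -m handwheel '[[0,0,0.1,0,0,0],[0,0,0,0,0,0]]'
python3 -m handwheel '[[0,0,0.03,0,0,0],[0,0,0,0,0,0]]'
```

```text
clock: 55.88
position: [0.6166, 0.0783, 0.0382]
tool_rot: [-3.142, 0.0, 1.684]
force: [0.4, -0.3, 0.0]
grip_width: -0.0002
clock: 56.12
position: [0.6166, 0.0783, 0.0381]
tool_rot: [3.141, -0.0, 1.684]
force: [-2.8, 0.2, 9.6]
grip_width: -0.0001
```

```bash

python3 -m handwheel '[[-0.3,0,0.005,0,0,0],[-0.5,0,0,0,0,0],[-0.5,0,0,0,0,0],[-0.5,0,0,0,0,0],[-0.5,0,0,0,0,0],[-0.5,0,0,0,0,0],[-0.5,0,0,0,0,0]]'
```

```text
clock: 57.0
position: [0.6257, -0.0041, 0.038]
tool_rot: [-3.141, -0.0, 1.684]
force: [-5.5, 0.4, 12.9]
grip_width: -0.0001
```

```bash

python3 -m handwheel '[[-0.5,0,0,0,0,0],[-0.5,0,0,0,0,0],[-0.5,0,0,0,0,0],[-0.5,0,0,0,0,0]]'
```

```text
clock: 57.5
position: [0.6312, -0.0538, 0.038]
tool_rot: [-3.141, -0.0, 1.684]
force: [-7.0, 0.5, 13.9]
grip_width: 0.0002
```

```bash

python3 -m handwheel '[[-0.5,0,-0.01,0,0,0],[-0.5,0,0,0,0,0],[-0.5,0,0,0,0,0],[-0.5,0,0,0,0,0],[-0.4,0,0,0,0,0],[-0.3,0,0,0,0,0],[-0.3,0,0,0,0,0],[-0.2,0,0,0,0,0]]'
python3 -m handwheel '[[-0.2,0,0,0,0,0],[-0.2,0,0,0,0,0],[0,0,0,0,0,0]]'
```

```text
clock: 58.5
position: [0.6404, -0.1327, 0.0381]
tool_rot: [-3.141, -0.001, 1.684]
force: [-1.6, 5.6, 9.1]
grip_width: -0.0002
clock: 58.88
position: [0.6421, -0.1429, 0.0381]
tool_rot: [3.141, -0.0, 1.684]
force: [0.2, 1.1, 5.1]
grip_width: -0.0001
```

```bash

python3 -m handwheel '[[0,0,-0.4,0,0,0],[0,0,-1,0,0,0],[0,0,-1,0,0,0],[0,0,-1,0,0,0],[0,0,-1,0,0,0],[0,-1,-1,0,0,0],[0,-1,0,0,0,0],[0,-1,0,0,0,0]]'
python3 -m handwheel '[[1,-1,0,0,0,0],[1,-1,0,0,0,0],[1,-1,0,0,0,0],[1,-1,0,0,0,0],[1,-0.6,0,0,0,0],[1,0,0,0,0,0],[1,0,0,0,0,0],[1,0,0,0,0,0]]'
python3 -m handwheel '[[1,0,0,0,0,0],[1,0,0,0,0,0],[1,0,0,0,0,0],[1,0,0,0,0,0],[1,0,0,0,0,0],[1,0,0,0,0,0],[0,0,0,0,0,0]]'
python3 - <<'E'
from h import *
t=bot.grab_frame('top');cv2.imwrite('pics/tend.png',t['pixels']);crop(t,245,140,450,205,'tendc.png',3.9)
p=bot.grab_frame('side');crop(p,290,150,430,270,'send.png',5)
E
```

```text
clock: 59.88
position: [0.5664, -0.1514, 0.1735]
tool_rot: [3.141, 0.0, 1.684]
force: [0.4, -0.3, -0.5]
grip_width: -0.0002
clock: 60.88
position: [0.4302, 0.0352, 0.1732]
tool_rot: [3.141, -0.0, 1.684]
force: [0.2, 0.6, 0.4]
grip_width: 0.0001
clock: 61.75
position: [0.4131, 0.1849, 0.173]
tool_rot: [3.141, -0.001, 1.686]
force: [-0.1, -0.8, -0.3]
grip_width: 0.0001
```

View pics/tend.png

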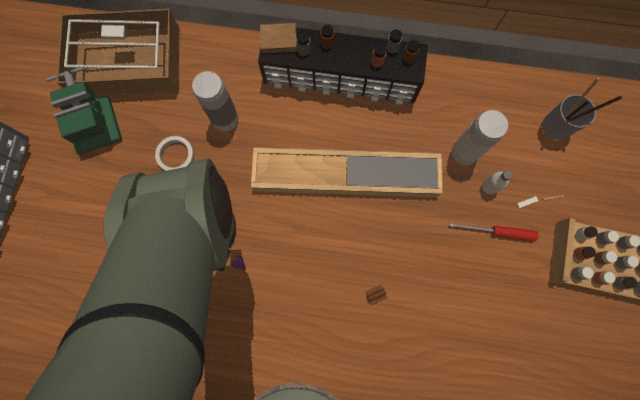

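View pics/tendc.png

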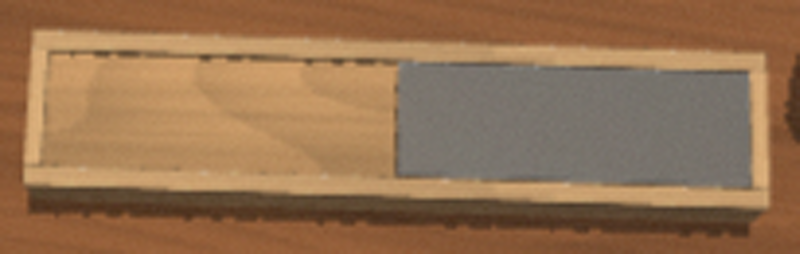

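View pics/send.png

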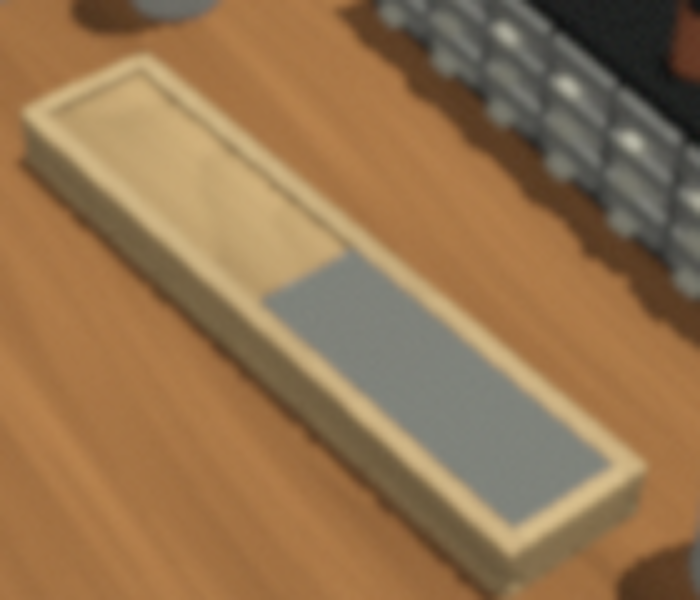

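```bash
python3 -c "
from workcell import bot
print(bot.job_done())"
```

```text
the job is handed in; nothing more can be done
None
```

The job is done and handed in at about 62 s of the 208 s allowed. No verdict came back.

- **Opening the cover:** It stood about 37 mm open at the start. I pressed it with shut fingertips and dragged it to its open stop.
- **Blocks:** There were four white blocks. I tipped the two standing ones onto their grit, then put all four in pockets 3, 2, 1 and 0, one each. Each was lowered until the force rose at the height expected for the pocket floor.
- **Shutting the cover:** I dragged it back the same way until it hit the shut stop.

**Last checks:**
- With the cover still open, wrist and side pictures showed four blocks lying flat, bars up, one per pocket.
- After shutting, the top and side pictures showed the cover tight against the end wall. No white blocks were left on the bench.
- The purple and brown look-alikes, cans, tape, screwdriver and glue bottle were where they started. In that last top picture the arm hid the two paint pots, so I did not check them at the end. My moves did not go near them.

**Oddities:**
- While I was finding the cover's height, the fingertips briefly pressed on it with 41 N before I backed off to about 10 N. That was the fingertips, not the gripper's body, and well under the 120 N wrist limit.
- The last block brushed a pocket rib with about 2 N on the way down, then seated at the expected height.
- The last block lay about 2 cm from where I first measured it. It may have been knocked, so I measured it again before gripping.

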